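# Dip the cranked probe and lay it in its notched rest

### The arm

A 6-joint arm with a two-finger parallel gripper is mounted at the origin on a cart in front of the work surface, level with it; the furniture and walls round the work are solid. World frame = base frame: x ahead of the robot, y to its left, z up, the work surface at z = 0. Lengths are in m, angles in rad, forces in N, time in s.
With the tool pointing down it reaches from about 0.3 to 0.775 m from the base axis. Payload 14.6 kg.
Tool frame: the origin (TCP) lies on the front face of the gripper's body, between the roots of the fingers; the fingertips stand 97 mm ahead of it and the grasp point (between the pads) lies 78 mm ahead of it; z points along the fingers, y is the direction in which the jaws open and shut (so a half turn about z gives the same grasp; the last joint's range is limited). The gripper opens to 94 mm and grips with 3 to 60 N. Pads are 16 mm wide; open, the fingers measure 119 mm over their backs; the gripper's body (75 mm by 177 mm) begins 78 mm behind the grasp point.
Start: joints at [1.228, 0.3, 1.521, -0, 1.321, -0.067], TCP at [0.15, 0.529, 0.303] pointing down, gripper open.
Joint ranges: [-3.03, 3.03], [-0.79, 2.21], [0.23, 2.52], [-1.04, 4.18], [0, 3.07], [-2.55, 2.55]. Speed limits (rad/s): [2.22, 2.22, 2.57, 3.14, 3.14, 3.14].

### API

Orientations are given as [roll, pitch, yaw] about the fixed x, y, z axes, in that order (R = Rz(yaw) Ry(pitch) Rx(roll)).
In Python, from station import ctrl gives the robot as it stands. The module is installed in compiled form; this text tells all that it offers.
- The arm moves only by the shell command python3 -m pendant 'ROWS' [FORCE]. ROWS is JSON, a list of rows, each an object of numbers: "rx", "ry", "rz": the turn, a rotation vector about the tool's x, y, z each as a share of 4 degrees, from -1 to 1; "tx", "ty", "tz": the shift along the tool's x, y, z each as a share of 0.04 m, from -1 to 1; "grip": the gripper command: -1 is fully open, 1 is shut, values between are in proportion. A call has 1 to 8 rows; each row shifts and turns the pose as measured when the row begins, along the tool's axes as they then stand; what a row does not reach is not made up. A row lasts 1/12 s, in which the tool goes at most 41.7 mm and 7.16 degrees, less where a joint would pass 70% of its speed; a pose out of reach is approached as far as the arm can. A call with a number of a shift or a turn outside -1 to 1 is refused whole. A call with a gripper value outside its range is refused whole. The fingers move at their own pace and stop on an object; FORCE is the grip in N (left out, the last holds). Time passes only in rows, so rows that do not move let the fingers close. It gives the time, the measured TCP pose, the force and the opening at its end, in the units of the state.
- ctrl.get_obs(): the state, without advancing time (a new reading comes with each control period).
- ctrl.camera(name): name is "side" or "top"; returns a dict with "pixels" (400x640x3 uint8, blue, green, red), "fx", "fy", "cx", "cy" (pixels), "world_from_camera" (4x4, takes a point from camera to world coordinates). Camera axes: x right, y up, looking along -z (the intrinsics and any distortion apply to the point x, -y, -z); pixel columns grow to the right and rows downward; lengths in m; the calibration is good to about 2 mm. A picture is of the moment at which its call begins. There is no depth.
- ctrl.hand_in(): hands the job in, once; it reports no verdict.
The state is a dict: "time_s": time; "qpos": joint angles; "joint_vel": joint speeds; "tau": joint torques, N m; "ee_pos": TCP position; "eef_rot": TCP orientation; "force": force on the tool from outside, world axes, zero at the start; "moment": the same for the moment, N m; "grip_width": finger opening in m.
Only numpy, scipy, OpenCV 4.12 (cv2) and the standard library are available. Lean on these libraries where they do the work, as an engineer would, in place of code of your own. Each camera call takes 0.05 s, during which the arm holds its last target.

### The job

Take the cranked steel probe off the low white box and dip its tip into the small steel beaker, until the tip is well down in the lower half of the beaker, without tipping the beaker or pushing it away. Then turn the probe and lay it gently, without dropping it, on the notched rest so that both of its ends lie fully down in the notches: the square tail in the high one, the low tip rod in the low one. Leave the other things on the bench alone.

Things in the scene. Friction and masses are not known exactly. Their poses are not given: they have to be found in the camera images.
- probe: cranked steel probe, 185 mm long, 80 g, loose, starting level on the low white box with its tip end hanging over the edge. Frame: +x from tail to tip, z up, bend in the x-z plane; origin under the grip's middle, on the flat underside. Grip: black block, x -20..20, 14 wide, z 0..22 mm; take it across its width. Tail: 8 mm square bar, x -72..-17, z 0..8 mm
- probe_tip (a point): centre of the rounded 6 mm tip, at (110, 0, -20) mm in the probe's frame. In front of the grip an 8 mm round shaft runs level at z 4 mm to x 45 mm; then a 6 mm rod slants down at 50 degrees to x 65, z -20 mm and runs level again to the tip
- tail_seat (a point): point on the underside of the square tail, at (-50, 0, 0) mm in the probe's frame; it belongs over notch_high
- tip_seat (a point): point on the underside of the low tip rod, at (88, 0, -23) mm in the probe's frame; it belongs over notch_low
- box: white box 80x80 mm, 50 mm high, fixed to the bench; the probe starts on it. Origin: centre of its underside; the probe starts about along its +x
- beaker: small hollow stainless-steel beaker, straight, 57 mm across outside, 52 mm inside, 70 mm tall, inner floor 5 mm above its underside, 180 g, loose, standing by itself on the bench. Origin: centre of its underside, z up
- beaker_rim (a point): centre of the steel beaker's mouth, 70 mm above its underside
- rest: notched aluminium rest, fixed: grey plate 176x56x10 mm with two posts 138 mm apart, 10 mm thick along x, a notch open upwards in the top of each, nothing else above the plate. Origin: centre of the underside; +x from the high to the low post. A rightly laid probe points along this +x with its origin at (-19, 0, 62) mm in this frame
- notch_high (a point): middle of the flat floor of the high post's notch, 62 mm above the bench; notch 11 mm wide between upright sides 8 mm high, which flare outwards above that to about 21 mm at 77 mm height; rest's axes
- notch_low (a point): middle of the flat floor of the low post's notch, 39 mm above the bench; notch 9.5 mm wide between upright sides 8 mm high, flaring above to about 20 mm at 54 mm height; rest's axes
- forceps: steel forceps 135 mm long, lying flat; loose bystander, to be left alone
- marker: marker pen 135 mm long, lying flat; loose bystander, to be left alone
- timer: small white bench timer 77x77x21 mm; loose bystander, to be left alone
- tape: roll of beige tape, 104 mm across, 25 mm high, lying flat; loose bystander, to be left alone
- spatula: bench spatula with wooden handle, 205 mm long, lying flat; loose bystander, to be left alone
- bottle_brown: brown bottle, 56 mm across, 105 mm tall; loose bystander, to be left alone
- bottle_clear: clear bottle, 68 mm across, 138 mm tall; loose bystander, to be left alone
There are look-alikes about, which are no part of the job. What is shaped like the beaker but blue is not meant.

How it is judged:
On the way:
1. the held probe's tip is in the lower half of the steel beaker (tip less than 35 mm above the beaker's underside) (horizontal distance between probe_tip and beaker below 0.026 m and z of probe_tip in the frame of beaker between 0 and 0.035 m and contact force between the fingers and probe above 0.5 N), for 0.2 s.
At the end, for the whole second after the job is handed in: The probe lies still on the rest, released: tail_seat within 12 mm along, 4 mm across and 3 mm in height of notch_high, and tip_seat likewise of notch_low; probe parallel to the rest within 0.06 rad and upright within 0.15 rad; the beaker stands upright within 30 mm of where it stood (x of tail_seat in the frame of notch_high between -0.012 and 0.012 m and y of tail_seat in the frame of notch_high between -0.004 and 0.004 m and z of tail_seat in the frame of notch_high between -0.003 and 0.003 m and x of tip_seat in the frame of notch_low between -0.012 and 0.012 m and y of tip_seat in the frame of notch_low between -0.004 and 0.004 m and z of tip_seat in the frame of notch_low between -0.003 and 0.003 m and angle between the x axis of probe and the x axis of rest, either way round below 0.06 rad and angle between probe's own z axis and vertical below 0.15 rad and linear speed of probe below 0.02 m/s and contact force between probe and rest above 0.1 N and angle between beaker's own z axis and vertical below 0.1 rad and distance of beaker from where it was at the start of the episode below 0.03 m); the robot touches nothing.
It fails at once if the steel beaker is tipped (more than 0.35 rad) (angle between beaker's own z axis and vertical above 0.35 rad).
It fails at once if the probe is dropped (let go and falling faster than 0.5 m/s) (contact force between the fingers and probe below 0.05 N and linear speed of probe above 0.5 m/s).
It fails at once if a bystander is moved by more than 30 mm (distance of any of forceps, marker, timer, tape, spatula, bottle_brown, bottle_clear from where it was at the start of the episode above 0.03 m).
It also fails if it takes over 45 s, if anything falls off the work surface, if the arm or the gripper's body presses on something with over 40 N, if the wrist force passes 120 N, or if a joint passes its speed limit or range.

## Working session

There is one attempt and no reset: what is moved stays moved. The work goes in short steps, Python scripts to look and compute and a shell command to move; the robot and the scene stay as the last step left them, time stands still between calls to the robot, and variables do not carry over. Pictures are saved under pics/ and viewed, and the job is handed in when it is done.

```bash
mkdir -p pics; cat > h.py <<'E'
import numpy as np, cv2
from station import ctrl
def snap(n,f):
    c=ctrl.camera(n); cv2.imwrite(f'pics/{f}.png',c['pixels']); np.savez(f'pics/{f}.npz',**{k:v for k,v in c.items()})
    return c
def crop(f,u0,v0,u1,v1,s,out):
    im=cv2.imread(f'pics/{f}.png')[v0:v1,u0:u1]; cv2.imwrite(f'pics/{out}.png',cv2.resize(im,None,fx=s,fy=s,interpolation=cv2.INTER_CUBIC))
def ray(f,u,v):
    c=np.load(f'pics/{f}.npz'); T=c['world_from_camera']
    d=np.array([(u-c['cx'])/c['fx'],-(v-c['cy'])/c['fy'],-1.]); return T[:3,3],T[:3,:3]@d
def atz(f,u,v,z):
    o,d=ray(f,u,v); return o+d*(z-o[2])/d[2]
def tri(f1,p1,f2,p2):
    o1,d1=ray(f1,*p1);o2,d2=ray(f2,*p2)
    s=np.linalg.lstsq(np.c_[d1,-d2],o2-o1,rcond=None)[0]
    a=o1+s[0]*d1;b=o2+s[1]*d2; return (a+b)/2,np.linalg.norm(a-b)
def proj(f,p):
    c=np.load(f'pics/{f}.npz'); T=c['world_from_camera']; q=T[:3,:3].T@(np.array(p)-T[:3,3])
    return c['fx']*q[0]/-q[2]+c['cx'], c['cy']-c['fy']*q[1]/-q[2]
E
python3 - <<'E'
from h import *
for n in('side','top'):
    c=snap(n,n+'0'); print({k:(v if k!='pixels' else v.shape) for k,v in c.items()})
print(ctrl.get_obs())
E
```

```text
{'pixels': (400, 640, 3), 'fx': 489.69321246813365, 'fy': 489.69321246813365, 'cx': 314.1299842796543, 'cy': 194.79442237543356, 'world_from_camera': array([[ 0.37331794,  0.47774215, -0.7952334 , -0.49527496],
       [-0.92767091,  0.18506134, -0.32431308, -0.44289904],
       [-0.00777107,  0.85878678,  0.51227422,  0.7476792 ],
       [ 0.        ,  0.        ,  0.        ,  1.        ]])}
{'pixels': (400, 640, 3), 'fx': 385.4522241702127, 'fy': 385.4522241702127, 'cx': 325.05764788296904, 'cy': 204.7810840390133, 'world_from_camera': array([[-0.01782413,  0.99600397, -0.08751219,  0.46822809],
       [-0.9997496 , -0.01893841, -0.0119191 , -0.02149051],
       [-0.01352882,  0.08727783,  0.99609214,  1.19436715],
       [ 0.        ,  0.        ,  0.        ,  1.        ]])}
{'time_s': 0.1, 'qpos': array([ 1.22837885e+00,  3.00402350e-01,  1.52152271e+00,  3.55537766e-05,
        1.32068812e+00, -6.65959869e-02]), 'joint_vel': array([-0.00074911, -0.00125904, -0.00047949, -0.00033572, -0.00180284,
        0.00277269]), 'tau': array([ 9.74011527e-04, -5.32633138e+01, -3.53299284e+01,  7.10514723e-02,
        2.33949046e-02, -2.48246309e-06]), 'ee_pos': array([0.14973514, 0.52908505, 0.30214868]), 'eef_rot': array([-3.14057668e+00, -1.02275014e-04,  2.86576229e+00]), 'force': array([0.04262345, 0.19918989, 0.91902576]), 'moment': array([ 0.03156124, -0.01952902,  0.01115933]), 'grip_width': 0.09410916589829202}
```

View pics/side0.png

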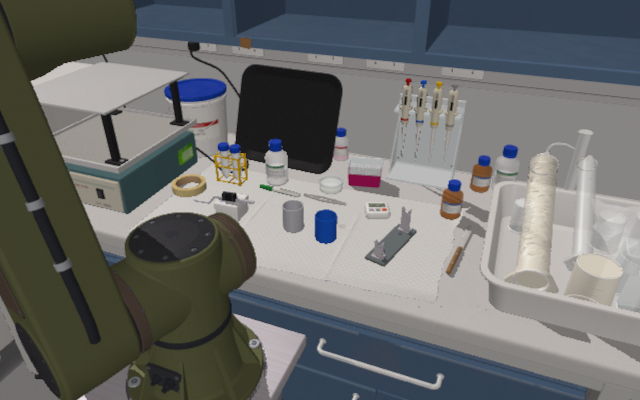

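View pics/top0.png

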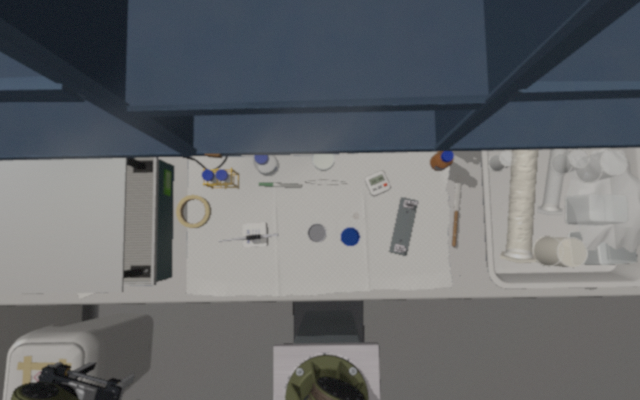

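The side view shows the probe on its white box at about (230,203), the steel beaker at (293,216), the blue look-alike at (326,227) and the rest at (391,243). In the top view they are at (252,237), (317,232), (350,236) and (404,226). Next I'll enlarge these areas.

```bash
python3 - <<'E'
from h import *
crop('side0',170,160,350,260,4.4,'s_a'); crop('top0',200,170,370,270,4.7,'t_a')
crop('side0',350,190,430,280,6.5,'s_b'); crop('top0',370,180,440,270,6.6,'t_b')
E
```

```text
(no output)
```

View pics/s_a.png

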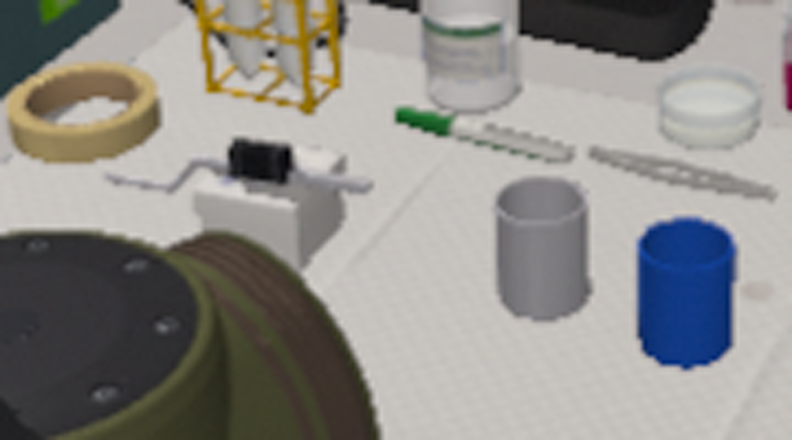

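View pics/t_a.png

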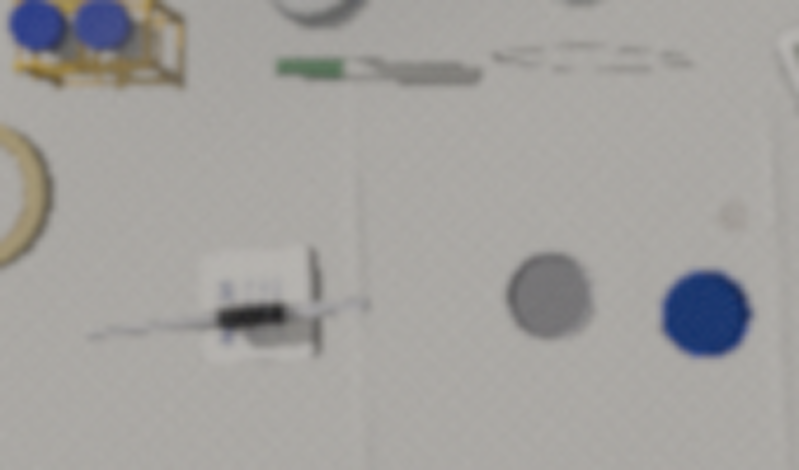

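View pics/s_b.png

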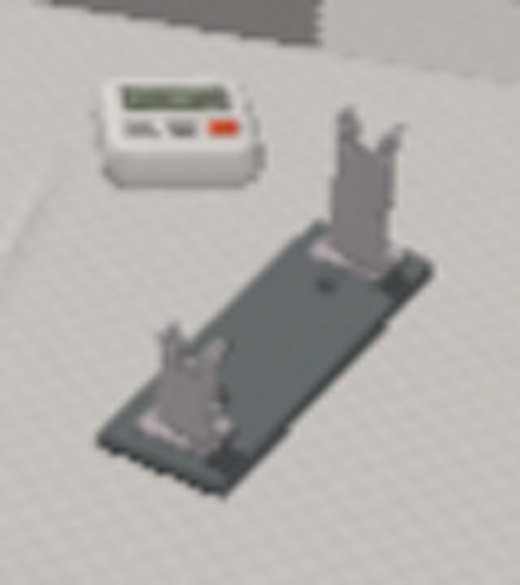

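View pics/t_b.png

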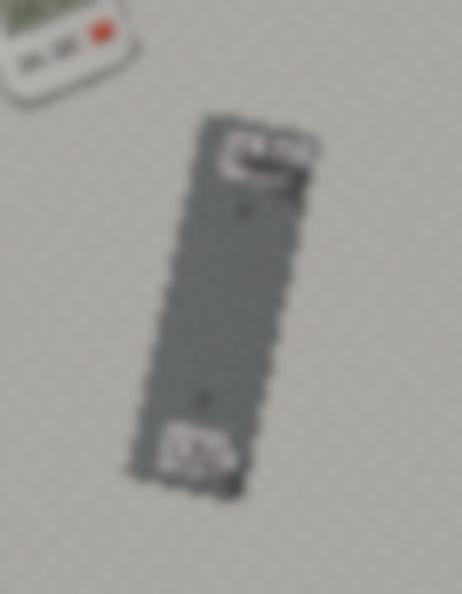

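```bash
python3 - <<'E'
from h import *
np.set_printoptions(precision=4,suppress=True)
ta=lambda x,y:(200+x/4.7-.4,170+y/4.7-.4); sa=lambda x,y:(170+x/4.4-.4,160+y/4.4-.4)
tb=lambda x,y:(370+x/6.6-.4,180+y/6.6-.4); sb=lambda x,y:(350+x/6.5-.4,190+y/6.5-.4)
def T(n,t,s): print(n,*tri('top0',t,'side0',s))
T('grip mid',ta(251,317),sa(260,160))
T('tail end',ta(366,304),sa(370,184))
T('tip',ta(92,335),sa(110,177))
T('beaker rim',ta(549,296),sa(542,200))
print('beaker rim z70 top',atz('top0',*ta(549,296),.07),'side',atz('side0',*sa(542,200),.07))
b1=atz('side0',*sa(541,295),0);print(b1)
# box
T('box corner',ta(308,248),sa(343,152))
print('rest')
T('A',tb(208,113),sb(318,225));T('B',tb(318,137),sb(433,265));T('C',tb(130,474),sb(100,440));T('D',tb(240,497),sb(222,490))
for t in [(208,113),(318,137),(130,474),(240,497)]: print(atz('top0',*tb(*t),.01))
for s in [(318,225),(433,265),(100,440),(222,490)]: print('s',atz('side0',*sb(*s),.01))
E
```

```text
grip mid [0.4767 0.2048 0.0637] 0.00012899030468208707
tail end [0.4838 0.1331 0.0581] 0.001426727227517565
tip [0.4673 0.313  0.0328] 0.0004670359620326895
beaker rim [0.4864 0.0182 0.0711] 0.0007265622032311925
beaker rim z70 top [0.4863 0.0186 0.07  ] side [0.4881 0.0186 0.07  ]
[0.4893 0.0221 0.    ]
box corner [0.5195 0.1709 0.053 ] 1.2885767842998288e-06
rest
A [ 0.5929 -0.2424  0.0075] 0.000541876704097663
B [ 0.5805 -0.2927  0.0085] 0.0011522797115672027
C [ 0.4256 -0.2002  0.0062] 0.0015412233506903648
D [ 0.4141 -0.2505  0.0059] 0.002013528127079323
[ 0.5928 -0.2422  0.01  ]
[ 0.5805 -0.2929  0.01  ]
[ 0.426  -0.2004  0.01  ]
[ 0.4146 -0.2506  0.01  ]
s [ 0.5891 -0.2428  0.01  ]
s [ 0.5779 -0.2925  0.01  ]
s [ 0.4205 -0.2008  0.01  ]
s [ 0.4086 -0.2506  0.01  ]
```

Candidates for the beaker: the steel-grey one at top (317,232) and the blue one at (350,236). The grey one fits, since the crop shows bare steel and a rim at z 0.071, and the blue one is excluded. The probe grip is at (0.477, 0.205) with yaw about 95°, and the bent-down tip is on the +y side.

First I'll turn the tool to match the probe.

```bash
python3 -m pendant '[{"rz":1,"grip":-1},{"rz":1,"grip":-1},{"rz":1,"grip":-1},{"rz":1,"grip":-1},{"rz":1,"grip":-1},{"rz":1,"grip":-1},{"rz":1,"grip":-1},{"rz":1,"grip":-1}]'
python3 -m pendant '[{"rz":1,"grip":-1},{"rz":1,"grip":-1},{"rz":1,"grip":-1},{"rz":1,"grip":-1},{"rz":1,"grip":-1},{"rz":1,"grip":-1},{"rz":1,"grip":-1},{"rz":1,"grip":-1}]'
```

```text
$[0]: bad value
$[0]: bad value
```

```bash
python3 -m pendant '[{"rx":0,"ry":0,"rz":1,"tx":0,"ty":0,"tz":0,"grip":-1}]'
```

```text
time_s: 0.18
ee_pos: [0.1497, 0.529, 0.3018]
eef_rot: [-3.14, 0.0, 2.797]
force: [0.6, -0.4, 0.5]
grip_width: 0.0944
```

```bash
python3 -m pendant '[{"rx":0,"ry":0,"rz":1,"tx":0,"ty":0,"tz":0,"grip":-1},{"rx":0,"ry":0,"rz":1,"tx":0,"ty":0,"tz":0,"grip":-1},{"rx":0,"ry":0,"rz":1,"tx":0,"ty":0,"tz":0,"grip":-1},{"rx":0,"ry":0,"rz":1,"tx":0,"ty":0,"tz":0,"grip":-1},{"rx":0,"ry":0,"rz":1,"tx":0,"ty":0,"tz":0,"grip":-1},{"rx":0,"ry":0,"rz":1,"tx":0,"ty":0,"tz":0,"grip":-1},{"rx":0,"ry":0,"rz":1,"tx":0,"ty":0,"tz":0,"grip":-1},{"rx":0,"ry":0,"rz":1,"tx":0,"ty":0,"tz":0,"grip":-1}]'
python3 -m pendant '[{"rx":0,"ry":0,"rz":1,"tx":0,"ty":0,"tz":0,"grip":-1},{"rx":0,"ry":0,"rz":1,"tx":0,"ty":0,"tz":0,"grip":-1},{"rx":0,"ry":0,"rz":1,"tx":0,"ty":0,"tz":0,"grip":-1},{"rx":0,"ry":0,"rz":1,"tx":0,"ty":0,"tz":0,"grip":-1},{"rx":0,"ry":0,"rz":1,"tx":0,"ty":0,"tz":0,"grip":-1},{"rx":0,"ry":0,"rz":1,"tx":0,"ty":0,"tz":0,"grip":-1},{"rx":0,"ry":0,"rz":1,"tx":0,"ty":0,"tz":0,"grip":-1},{"rx":0,"ry":0,"rz":1,"tx":0,"ty":0,"tz":0,"grip":-1}]'
```

```text
time_s: 0.85
ee_pos: [0.1494, 0.5283, 0.2989]
eef_rot: [-3.135, 0.004, 2.211]
force: [-0.5, 0.4, -0.7]
grip_width: 0.0943
time_s: 1.52
ee_pos: [0.1492, 0.5276, 0.296]
eef_rot: [-3.136, 0.013, 1.623]
force: [0.2, -0.2, -0.3]
grip_width: 0.0938
```

```bash
cat >> h.py <<'E'
from scipy.spatial.transform import Rotation as Rn
def go(p,rpy=None):
    o=ctrl.get_obs(); R=Rn.from_euler('xyz',o['eef_rot']); d=R.inv().apply(np.array(p)-o['ee_pos'])
    print('pos',o['ee_pos'].round(4),'rot',np.degrees(o['eef_rot']).round(2),'q',o['qpos'].round(2),'t',round(o['time_s'],2))
    print('shift in 40mm units (now axes)',(d/.04).round(2))
    if rpy is not None:
        Rt=Rn.from_euler('xyz',rpy,degrees=True); w=(R.inv()*Rt).as_rotvec(degrees=True); print('turn units',(w/4).round(2),'shift in target axes',(Rt.inv().apply(np.array(p)-o['ee_pos'])/.04).round(2))
E
python3 - <<'E'
from h import *
go([.477,.205,.25],[180,0,95.2])
E
```

```text
pos [0.1492 0.5276 0.296 ] rot [-179.7     0.72   93.  ] q [ 1.23  0.31  1.53 -0.    1.32  1.18] t 1.52
shift in 40mm units (now axes) [-8.47  7.77  1.22]
turn units [-0.08  0.18 -0.55] shift in target axes [-8.77  7.43  1.15]
```

```bash
python3 -m pendant '[{"rx":-0.08,"ry":0.18,"rz":-0.55,"tx":0,"ty":0,"tz":0,"grip":-1},{"rx":0,"ry":0,"rz":0,"tx":-0.97,"ty":0.83,"tz":0.08,"grip":-1},{"rx":0,"ry":0,"rz":0,"tx":-0.97,"ty":0.83,"tz":0.08,"grip":-1},{"rx":0,"ry":0,"rz":0,"tx":-0.97,"ty":0.83,"tz":0.08,"grip":-1},{"rx":0,"ry":0,"rz":0,"tx":-0.97,"ty":0.83,"tz":0.08,"grip":-1},{"rx":0,"ry":0,"rz":0,"tx":-0.97,"ty":0.83,"tz":0.08,"grip":-1},{"rx":0,"ry":0,"rz":0,"tx":-0.97,"ty":0.83,"tz":0.08,"grip":-1},{"rx":0,"ry":0,"rz":0,"tx":-0.97,"ty":0.83,"tz":0.08,"grip":-1}]'
python3 - <<'E'
from h import *
go([.477,.205,.25],[180,0,95.2])
E
```

```text
time_s: 2.18
ee_pos: [0.3574, 0.3217, 0.2754]
eef_rot: [-3.139, 0.001, 1.669]
force: [1.2, 1.5, -0.8]
grip_width: 0.0936
pos [0.3574 0.3217 0.2754] rot [-1.7987e+02  8.0000e-02  9.5630e+01] q [ 0.66  0.17  1.74 -0.    1.23  0.56] t 2.18
shift in 40mm units (now axes) [-3.19  2.69  0.63]
turn units [-0.03  0.02  0.11] shift in target axes [-3.18  2.71  0.63]
```

```bash
python3 -m pendant '[{"rx":0,"ry":0,"rz":0.1,"tx":-0.9,"ty":0.78,"tz":0.15,"grip":-1},{"rx":0,"ry":0,"rz":0,"tx":-0.9,"ty":0.78,"tz":0.15,"grip":-1},{"rx":0,"ry":0,"rz":0,"tx":-0.9,"ty":0.78,"tz":0.15,"grip":-1},{"rx":0,"ry":0,"rz":0,"tx":-0.5,"ty":0.4,"tz":0.05,"grip":-1},{"rx":0,"ry":0,"rz":0,"tx":0,"ty":0,"tz":0,"grip":-1}]'
python3 - <<'E'
from h import *
go([.477,.205,.25],[180,0,95.2])
snap('side','side1');snap('top','top1'); crop('side1',150,130,310,240,5,'s1'); crop('top1',200,190,310,270,7,'t1')
E
```

```text
time_s: 2.6
ee_pos: [0.468, 0.2105, 0.2564]
eef_rot: [-3.138, 0.002, 1.657]
force: [-0.7, -0.3, -1.2]
grip_width: 0.0939
pos [0.468  0.2105 0.2564] rot [-1.798e+02  1.400e-01  9.491e+01] q [ 0.35  0.26  1.68 -0.    1.2   0.27] t 2.6
shift in 40mm units (now axes) [-0.16  0.21  0.16]
turn units [-0.05  0.03 -0.07] shift in target axes [-0.16  0.21  0.16]
```

View pics/s1.png

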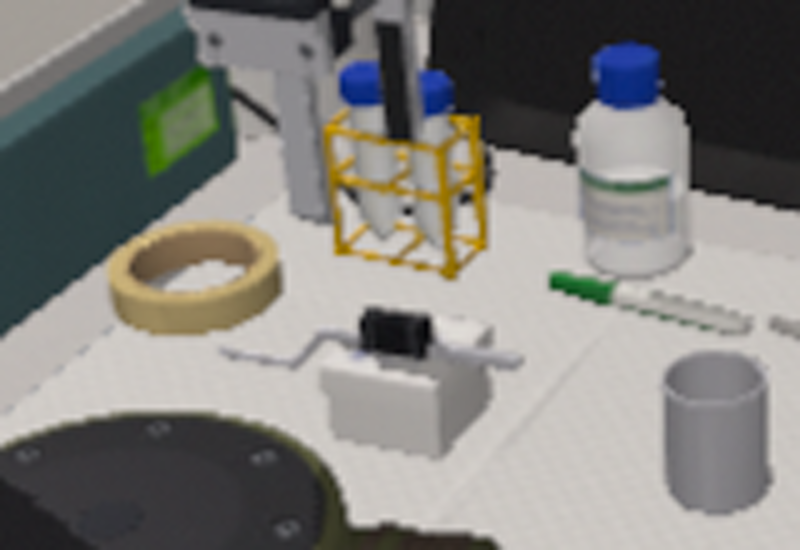

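View pics/t1.png

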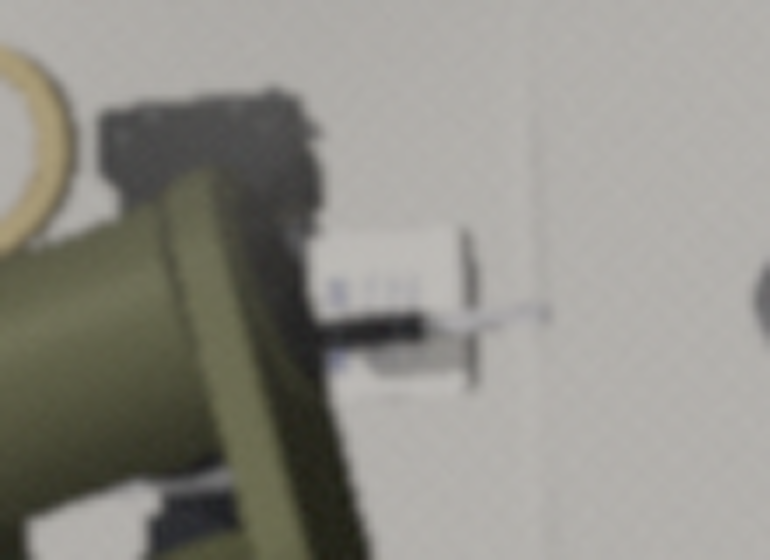

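The open fingers stand above the probe, and the probe itself is unmoved, with its grip at side crop (396,333). I'll move down in stages.

```bash
python3 -m pendant '[{"rx":-0.05,"ry":0.03,"rz":-0.07,"tx":-0.16,"ty":0.21,"tz":0.5,"grip":-1},{"rx":0,"ry":0,"rz":0,"tx":0,"ty":0,"tz":0.6,"grip":-1},{"rx":0,"ry":0,"rz":0,"tx":0,"ty":0,"tz":0.5,"grip":-1},{"rx":0,"ry":0,"rz":0,"tx":0,"ty":0,"tz":0,"grip":-1}]'
python3 - <<'E'
from h import *
go([.477,.205,.151],[180,0,95.2])
snap('side','side2');crop('side2',170,130,290,220,6,'s2')
E
```

```text
time_s: 3.03
ee_pos: [0.4729, 0.2109, 0.1922]
eef_rot: [3.139, -0.002, 1.667]
force: [-0.7, -0.8, -0.5]
grip_width: 0.0942
pos [0.4729 0.2109 0.1922] rot [ 1.7984e+02 -1.0000e-01  9.5520e+01] q [0.35 0.35 1.73 0.   1.06 0.25] t 3.03
shift in 40mm units (now axes) [-0.16  0.09  1.03]
turn units [ 0.04 -0.03  0.08] shift in target axes [-0.16  0.09  1.03]
```

View pics/s2.png

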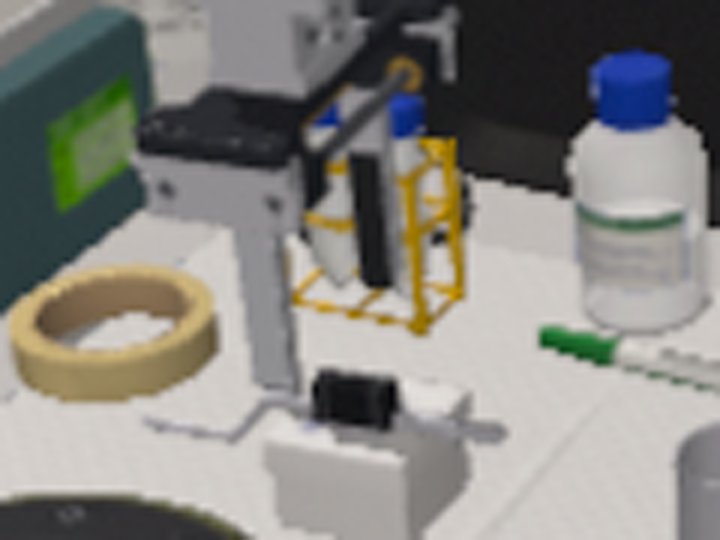

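```bash
python3 -m pendant '[{"rx":0.04,"ry":-0.03,"rz":0.08,"tx":-0.16,"ty":0.1,"tz":0.4,"grip":-1},{"rx":0,"ry":0,"rz":0,"tx":-0.05,"ty":0.05,"tz":0.3,"grip":-1},{"rx":0,"ry":0,"rz":0,"tx":0,"ty":0,"tz":0.15,"grip":-1},{"rx":0,"ry":0,"rz":0,"tx":0,"ty":0,"tz":0,"grip":-1}]'
python3 - <<'E'
from h import *
go([.477,.205,.151],[180,0,95.2])
snap('side','side3');crop('side3',170,130,290,220,6,'s3')
E
```

```text
time_s: 3.42
ee_pos: [0.4802, 0.2067, 0.1635]
eef_rot: [3.135, -0.002, 1.666]
force: [-1.8, 0.0, 0.7]
grip_width: 0.0939
pos [0.4802 0.2067 0.1635] rot [ 1.796e+02 -1.100e-01  9.545e+01] q [0.34 0.4  1.74 0.   1.   0.24] t 3.42
shift in 40mm units (now axes) [-0.03 -0.09  0.31]
turn units [ 0.1  -0.03  0.06] shift in target axes [-0.03 -0.08  0.31]
```

View pics/s3.png

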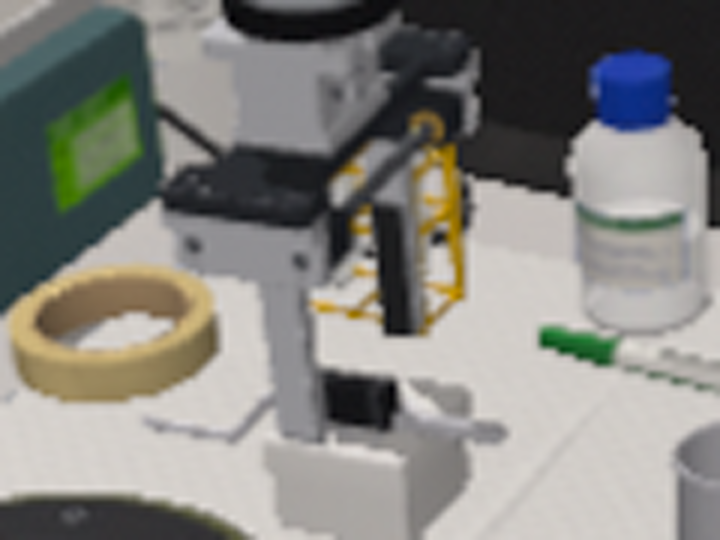

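```bash
python3 -m pendant '[{"rx":0.1,"ry":-0.03,"rz":0.06,"tx":-0.03,"ty":-0.08,"tz":0.2,"grip":-1},{"rx":0,"ry":0,"rz":0,"tx":0,"ty":0,"tz":0.08,"grip":-1},{"rx":0,"ry":0,"rz":0,"tx":0,"ty":0,"tz":0,"grip":-1}]'
python3 - <<'E'
from h import *
go([.477,.205,.151],[180,0,95.2])
E
```

```text
time_s: 3.72
ee_pos: [0.4773, 0.206, 0.154]
eef_rot: [3.139, -0.001, 1.662]
force: [0.9, 0.5, 0.3]
grip_width: 0.0942
pos [0.4773 0.206  0.154 ] rot [ 1.7984e+02 -4.0000e-02  9.5220e+01] q [ 0.34  0.41  1.75 -0.    0.98  0.25] t 3.72
shift in 40mm units (now axes) [-0.02 -0.01  0.07]
turn units [ 0.04 -0.01  0.01] shift in target axes [-0.02 -0.01  0.07]
```

Aligned. I'll drop the last few millimetres and close.

```bash
python3 -m pendant '[{"rx":0.04,"ry":0,"rz":0,"tx":0,"ty":0,"tz":0.08,"grip":-1},{"rx":0,"ry":0,"rz":0,"tx":0,"ty":0,"tz":0,"grip":0.3},{"rx":0,"ry":0,"rz":0,"tx":0,"ty":0,"tz":0,"grip":0.5},{"rx":0,"ry":0,"rz":0,"tx":0,"ty":0,"tz":0,"grip":0.6},{"rx":0,"ry":0,"rz":0,"tx":0,"ty":0,"tz":0,"grip":0.7},{"rx":0,"ry":0,"rz":0,"tx":0,"ty":0,"tz":0,"grip":0.8},{"rx":0,"ry":0,"rz":0,"tx":0,"ty":0,"tz":0,"grip":0.9},{"rx":0,"ry":0,"rz":0,"tx":0,"ty":0,"tz":0,"grip":1}]' 30
python3 -m pendant '[{"rx":0,"ry":0,"rz":0,"tx":0,"ty":0,"tz":0,"grip":1},{"rx":0,"ry":0,"rz":0,"tx":0,"ty":0,"tz":0,"grip":1},{"rx":0,"ry":0,"rz":0,"tx":0,"ty":0,"tz":0,"grip":1}]'
python3 - <<'E'
from h import *
go([.477,.205,.151],[180,0,95.2])
snap('side','side4');crop('side4',170,130,290,220,6,'s4')
E
```

```text
time_s: 4.38
ee_pos: [0.4776, 0.2061, 0.1513]
eef_rot: [3.141, -0.001, 1.662]
force: [0.4, 0.1, 0.4]
grip_width: 0.0507
time_s: 4.63
ee_pos: [0.4776, 0.2061, 0.1514]
eef_rot: [3.141, -0.001, 1.662]
force: [-0.6, 1.3, 0.6]
grip_width: 0.0309
pos [0.4776 0.2061 0.1514] rot [ 1.7994e+02 -6.0000e-02  9.5220e+01] q [0.34 0.41 1.75 0.   0.97 0.25] t 4.63
shift in 40mm units (now axes) [-0.03 -0.02  0.01]
turn units [ 0.02 -0.01  0.  ] shift in target axes [-0.03 -0.02  0.01]
```

View pics/s4.png

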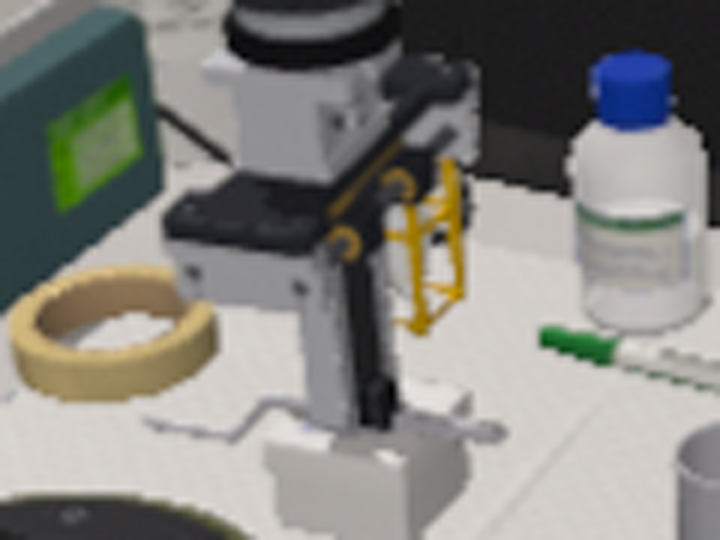

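```bash
python3 -m pendant '[{"rx":0,"ry":0,"rz":0,"tx":0,"ty":0,"tz":0,"grip":1},{"rx":0,"ry":0,"rz":0,"tx":0,"ty":0,"tz":0,"grip":1},{"rx":0,"ry":0,"rz":0,"tx":0,"ty":0,"tz":0,"grip":1},{"rx":0,"ry":0,"rz":0,"tx":0,"ty":0,"tz":0,"grip":1},{"rx":0,"ry":0,"rz":0,"tx":0,"ty":0,"tz":0,"grip":1}]'
python3 - <<'E'
from h import *
go([.477,.205,.22])
snap('side','side5');crop('side5',170,130,290,220,6,'s5')
E
```

```text
time_s: 5.1
ee_pos: [0.4776, 0.2061, 0.1514]
eef_rot: [3.141, -0.001, 1.662]
force: [-0.6, -0.3, 0.9]
grip_width: 0.0139
pos [0.4776 0.2061 0.1514] rot [ 1.7994e+02 -6.0000e-02  9.5210e+01] q [0.34 0.41 1.75 0.   0.97 0.25] t 5.1
shift in 40mm units (now axes) [-0.02 -0.02 -1.71]
```

View pics/s5.png

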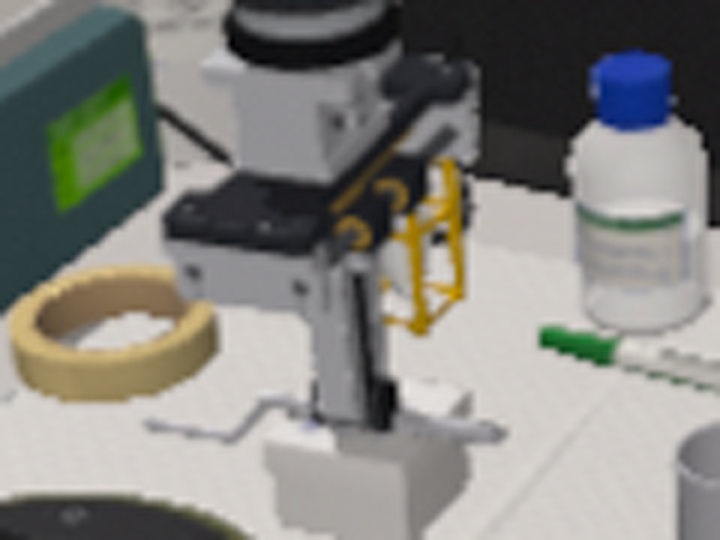

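The probe is gripped (opening 13.9 mm, matching the 14 mm grip), so I'll lift it and turn.

```bash
python3 -m pendant '[{"rx":0,"ry":0,"rz":0,"tx":0,"ty":0,"tz":-0.3,"grip":1},{"rx":0,"ry":0,"rz":0,"tx":0,"ty":0,"tz":-0.5,"grip":1},{"rx":0,"ry":0,"rz":0,"tx":0,"ty":0,"tz":-0.7,"grip":1},{"rx":0,"ry":0,"rz":0,"tx":0,"ty":0,"tz":-0.7,"grip":1},{"rx":0,"ry":0,"rz":-0.7,"tx":0,"ty":0,"tz":-0.5,"grip":1},{"rx":0,"ry":0,"rz":-1,"tx":0,"ty":0,"tz":0,"grip":1},{"rx":0,"ry":0,"rz":-1,"tx":0,"ty":0,"tz":0,"grip":1},{"rx":0,"ry":0,"rz":-1,"tx":0,"ty":0,"tz":0,"grip":1}]'
python3 -m pendant '[{"rx":0,"ry":0,"rz":-1,"tx":0,"ty":0,"tz":0,"grip":1},{"rx":0,"ry":0,"rz":-1,"tx":0,"ty":0,"tz":0,"grip":1},{"rx":0,"ry":0,"rz":-1,"tx":0,"ty":0,"tz":0,"grip":1},{"rx":0,"ry":0,"rz":-1,"tx":0,"ty":0,"tz":0,"grip":1},{"rx":0,"ry":0,"rz":-1,"tx":0,"ty":0,"tz":0,"grip":1},{"rx":0,"ry":0,"rz":-1,"tx":0,"ty":0,"tz":0,"grip":1},{"rx":0,"ry":0,"rz":-1,"tx":0,"ty":0,"tz":0,"grip":1},{"rx":0,"ry":0,"rz":-1,"tx":0,"ty":0,"tz":0,"grip":1}]'
python3 -m pendant '[{"rx":0,"ry":0,"rz":-1,"tx":0,"ty":0,"tz":0,"grip":1},{"rx":0,"ry":0,"rz":-1,"tx":0,"ty":0,"tz":0,"grip":1},{"rx":0,"ry":0,"rz":-1,"tx":0,"ty":0,"tz":0,"grip":1},{"rx":0,"ry":0,"rz":-1,"tx":0,"ty":0,"tz":0,"grip":1},{"rx":0,"ry":0,"rz":-1,"tx":0,"ty":0,"tz":0,"grip":1},{"rx":0,"ry":0,"rz":-1,"tx":0,"ty":0,"tz":0,"grip":1},{"rx":0,"ry":0,"rz":-1,"tx":0,"ty":0,"tz":0,"grip":1},{"rx":0,"ry":0,"rz":-1,"tx":0,"ty":0,"tz":0,"grip":1}]'
python3 - <<'E'
from h import *
go([.43,.02,.28],[180,0,180])
snap('side','side6');crop('side6',150,100,350,250,4,'s6')
E
```

```text
time_s: 5.82
ee_pos: [0.4767, 0.2057, 0.2637]
eef_rot: [-3.14, -0.001, 1.928]
force: [0.4, 0.1, -1.0]
grip_width: 0.0135
time_s: 6.48
ee_pos: [0.4762, 0.2055, 0.2633]
eef_rot: [-3.139, -0.003, 2.515]
force: [-0.1, -0.4, -1.6]
grip_width: 0.0141
time_s: 7.15
ee_pos: [0.4755, 0.2053, 0.2621]
eef_rot: [-3.14, -0.006, 3.103]
force: [-0.3, -0.9, -1.4]
grip_width: 0.0136
pos [0.4755 0.2053 0.2621] rot [-179.92   -0.34  177.78] q [ 0.34  0.27  1.66  0.    1.22 -1.2 ] t 7.15
shift in 40mm units (now axes) [ 0.96 -4.67 -0.44]
turn units [-0.02 -0.09 -0.55] shift in target axes [ 1.14 -4.63 -0.45]
```

View pics/s6.png

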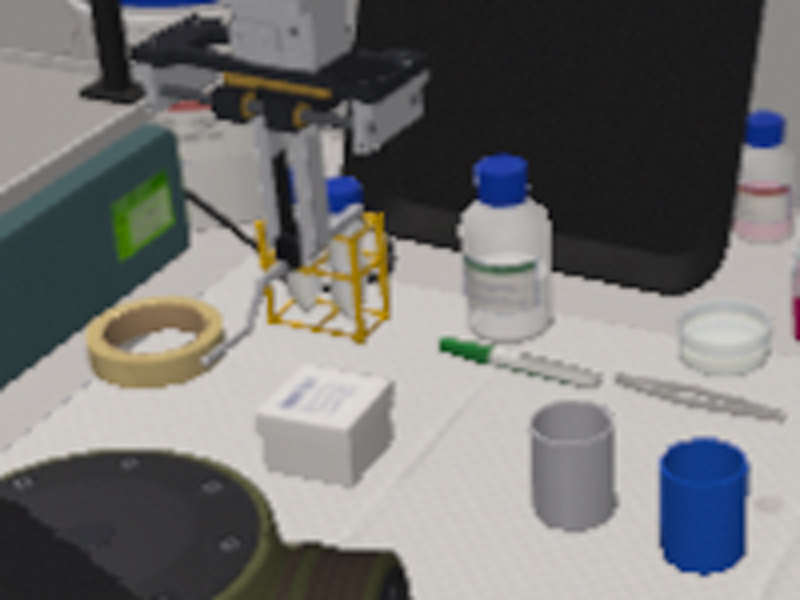

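```bash
python3 -m pendant '[{"rx":0,"ry":-0.09,"rz":-0.55,"tx":0,"ty":-0.5,"tz":-0.2,"grip":1},{"rx":0,"ry":0,"rz":0,"tx":0.2,"ty":-0.9,"tz":-0.2,"grip":1},{"rx":0,"ry":0,"rz":0,"tx":0.2,"ty":-0.9,"tz":-0.2,"grip":1},{"rx":0,"ry":0,"rz":0,"tx":0.2,"ty":-0.9,"tz":-0.2,"grip":1},{"rx":0,"ry":0,"rz":0,"tx":0.2,"ty":-0.9,"tz":-0.2,"grip":1},{"rx":0,"ry":-0.5,"rz":0,"tx":0.2,"ty":-0.4,"tz":-0.1,"grip":1},{"rx":0,"ry":-1,"rz":0,"tx":0,"ty":0,"tz":0,"grip":1},{"rx":0,"ry":-1,"rz":0,"tx":0,"ty":0,"tz":0,"grip":1}]'
python3 -m pendant '[{"rx":0,"ry":-1,"rz":0,"tx":0,"ty":0,"tz":0,"grip":1},{"rx":0,"ry":-1,"rz":0,"tx":0,"ty":0,"tz":0,"grip":1},{"rx":0,"ry":-1,"rz":0,"tx":0,"ty":0,"tz":0,"grip":1},{"rx":0,"ry":-1,"rz":0,"tx":0,"ty":0,"tz":0,"grip":1},{"rx":0,"ry":-1,"rz":0,"tx":0,"ty":0,"tz":0,"grip":1},{"rx":0,"ry":-1,"rz":0,"tx":0,"ty":0,"tz":0,"grip":1}]'
python3 - <<'E'
from h import *
go([.43,.02,.28],[180,0,180])
E
```

```text
time_s: 7.87
ee_pos: [0.4329, 0.018, 0.3068]
eef_rot: [-3.139, 0.176, 3.138]
force: [0.3, 0.0, -1.2]
grip_width: 0.0138
time_s: 8.37
ee_pos: [0.4321, 0.0167, 0.308]
eef_rot: [3.139, 0.618, 3.122]
force: [1.1, 0.1, -0.5]
grip_width: 0.014
pos [0.4321 0.0167 0.308 ] rot [179.86  35.41 178.87] q [-0.06 -0.18  2.1   0.04  0.61 -1.63] t 8.37
shift in 40mm units (now axes) [0.45 0.08 0.54]
turn units [-0.05  8.85 -0.26] shift in target axes [0.05 0.08 0.7 ]
```

```bash
python3 -m pendant '[{"rx":0,"ry":-1,"rz":-0.26,"tx":0,"ty":0,"tz":0,"grip":1},{"rx":0,"ry":-1,"rz":0,"tx":0,"ty":0,"tz":0,"grip":1},{"rx":0,"ry":-1,"rz":0,"tx":0,"ty":0,"tz":0,"grip":1},{"rx":0,"ry":-1,"rz":0,"tx":0,"ty":0,"tz":0,"grip":1},{"rx":0,"ry":0,"rz":0,"tx":0,"ty":0,"tz":0,"grip":1}]'
python3 - <<'E'
from h import *
go([.43,.02,.28],[180,52,180])
snap('side','side7');crop('side7',200,100,380,250,4.4,'s7')
snap('top','top7');crop('top7',260,180,380,270,6.6,'t7')
o=ctrl.get_obs();R=Rn.from_euler('xyz',o['eef_rot'])
t=o['ee_pos']+R.apply([.110,0,.1214]);print('tip',t,proj('side7',t),proj('top7',t))
E
```

```text
time_s: 8.78
ee_pos: [0.4303, 0.0166, 0.3078]
eef_rot: [-3.136, 0.913, 3.135]
force: [-0.6, 0.5, -2.0]
grip_width: 0.014
pos [0.4303 0.0166 0.3078] rot [-179.69   52.34  179.6 ] q [-0.06 -0.24  2.23  0.16  0.24 -1.76] t 8.78
shift in 40mm units (now axes) [0.56 0.09 0.42]
turn units [-0.16  0.08 -0.06] shift in target axes [0.55 0.09 0.42]
tip [0.45922078 0.01569575 0.14720909] (np.float64(288.1709265249248), np.float64(184.6429279571179)) (np.float64(316.61106897634136), np.float64(242.14234466400075))
```

View pics/s7.png

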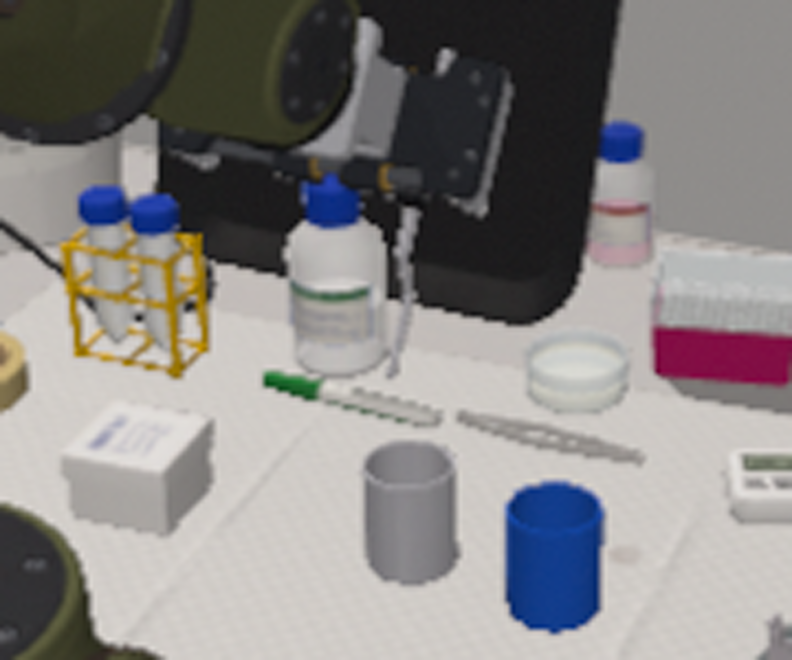

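View pics/t7.png

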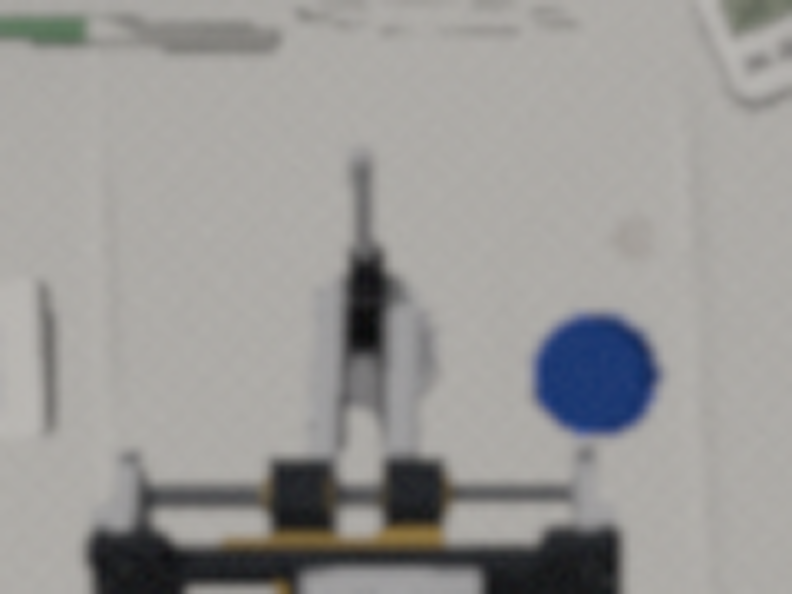

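```bash
python3 - <<'E'
import numpy as np
from scipy.optimize import least_squares
D=[(.14973514,.52908505,.30214868,.3004,1.5215,1.3207),(.1492,.5276,.296,.31,1.53,1.32),(.3574,.3217,.2754,.17,1.74,1.23),(.468,.2105,.2564,.26,1.68,1.2),(.4729,.2109,.1922,.35,1.73,1.06),(.4802,.2067,.1635,.4,1.74,1.0),(.4776,.2061,.1514,.41,1.75,.97),(.4755,.2053,.2621,.27,1.66,1.22),(.4321,.0167,.308,-.18,2.1,.61),(.4303,.0166,.3078,-.24,2.23,.24)]
D=np.array(D);r=np.hypot(D[:,0],D[:,1]);z=D[:,2]
def fk(p,q2,q3,q5):
    a,z0,A,C,Dd,E=p;s=q2+q3;f=s+q5
    return a+A*np.sin(q2)+C*np.sin(s)+Dd*np.cos(s)+E*np.sin(f), z0+A*np.cos(q2)+C*np.cos(s)-Dd*np.sin(s)+E*np.cos(f)
def res(p):
    a,b=fk(p,D[:,3],D[:,4],D[:,5]);return np.r_[a-r,b-z,.02*(p-p0)]
p0=np.array([.05,.4,.4,.4,0.,.3])
s=least_squares(res,p0);print(s.x.round(3),s.fun[:20].round(3))
for th in (40,45,50,55):
  T=np.radians(th);
  tip=np.array([.487-.0225*np.cos(T),.024]);Rx=np.array([-np.cos(T),-np.sin(T)]);Zt=np.array([np.sin(T),-np.cos(T)])
  tcp=tip-.11*Rx-.1214*Zt
  f=lambda q:[*(np.array(fk(s.x,*q))-tcp),q.sum()-(np.pi-T)]
  w=least_squares(f,[.3,1.8,.3]);print(th,tcp,w.x.round(2),w.cost)
E
```

```text
[-0.005  0.224  0.427  0.453  0.041  0.177] [ 0.    -0.     0.001 -0.    -0.    -0.001  0.001 -0.    -0.     0.
  0.001 -0.002  0.003  0.002 -0.001 -0.002  0.002 -0.001 -0.002  0.001]
40 [0.47599447 0.18770443] [0.11 2.16 0.17] 1.0808508550533902e-20
45 [0.46302908 0.18762451] [0.09 2.23 0.04] 2.8906268994997167e-18
50 [0.45024612 0.1862993 ] [ 0.07  2.29 -0.09] 1.4384770754628265e-29
55 [0.43774288 0.1837389 ] [ 0.06  2.35 -0.23] 3.024800524296651e-25
```

```bash
cat >> h.py <<'E'
TIP=[.110,0,.1214]
def tipgo(tip,rpy):
    R=Rn.from_euler('xyz',rpy,degrees=True); t=np.array(tip)-R.apply(TIP); print('tcp',t.round(4)); go(t,rpy)
def tipnow():
    o=ctrl.get_obs();R=Rn.from_euler('xyz',o['eef_rot']); return o['ee_pos']+R.apply(TIP)
E
python3 - <<'E'
from h import *
tipgo([.4705,.0185,.1],[180,42,178])
print(tipnow())
E
```

```text
tcp [0.471  0.0185 0.2638]
pos [0.431  0.0166 0.3086] rot [-179.65   52.11  179.67] q [-0.06 -0.24  2.23  0.16  0.25 -1.76] t 8.88
shift in 40mm units (now axes) [0.27 0.06 1.48]
turn units [0.22 2.53 0.28] shift in target axes [0.01 0.08 1.5 ]
[0.45922078 0.01569575 0.14720909]
```

```bash
python3 -m pendant '[{"rx":0.22,"ry":0.9,"rz":0.28,"tx":0,"ty":0,"tz":0.2,"grip":1},{"rx":0,"ry":0.9,"rz":0,"tx":0,"ty":0,"tz":0.3,"grip":1},{"rx":0,"ry":0.7,"rz":0,"tx":0,"ty":0.05,"tz":0.3,"grip":1},{"rx":0,"ry":0,"rz":0,"tx":0,"ty":0.03,"tz":0.3,"grip":1},{"rx":0,"ry":0,"rz":0,"tx":0,"ty":0,"tz":0.2,"grip":1},{"rx":0,"ry":0,"rz":0,"tx":0,"ty":0,"tz":0,"grip":1}]'
python3 - <<'E'
from h import *
tipgo([.4705,.0185,.1],[180,42,178])
print(tipnow())
E
```

```text
time_s: 9.38
ee_pos: [0.4708, 0.018, 0.273]
eef_rot: [3.139, 0.717, 3.098]
force: [0.3, 0.5, -0.7]
grip_width: 0.014
tcp [0.471  0.0185 0.2638]
pos [0.4708 0.018  0.273 ] rot [179.87  41.09 177.49] q [-0.04 -0.06  2.1  -0.    0.38 -1.57] t 9.38
shift in 40mm units (now axes) [0.15 0.01 0.18]
turn units [-0.05 -0.23 -0.1 ] shift in target axes [0.15 0.01 0.17]
[0.46769569 0.01839486 0.1092393 ]
```

```bash
python3 -m pendant '[{"rx":-0.05,"ry":-0.4,"rz":-0.1,"tx":0.15,"ty":0.01,"tz":0.15,"grip":1},{"rx":0,"ry":0,"rz":0,"tx":0,"ty":0,"tz":0,"grip":1}]'
python3 - <<'E'
from h import *
tipgo([.4705,.0185,.026],[180,42,178])
t=tipnow();print(t)
snap('side','side8');crop('side8',250,130,350,230,6,'s8');print(proj('side8',t))
snap('top','top8');crop('top8',270,190,370,270,7,'t8');print(proj('top8',t))
E
```

```text
time_s: 9.55
ee_pos: [0.4704, 0.0183, 0.2645]
eef_rot: [-3.141, 0.744, 3.107]
force: [0.2, 0.7, -1.5]
grip_width: 0.014
tcp [0.471  0.0185 0.1898]
pos [0.4704 0.0183 0.2645] rot [-179.97   42.62  177.99] q [-0.04 -0.05  2.12  0.01  0.32 -1.58] t 9.55
shift in 40mm units (now axes) [1.25 0.01 1.39]
turn units [-0.01  0.15 -0.  ] shift in target axes [1.24 0.   1.4 ]
[0.47161677 0.01820549 0.10072858]
(np.float64(289.9295406960901), np.float64(198.06008726778722))
(np.float64(316.23547975782077), np.float64(237.60307922232192))
```

View pics/s8.png

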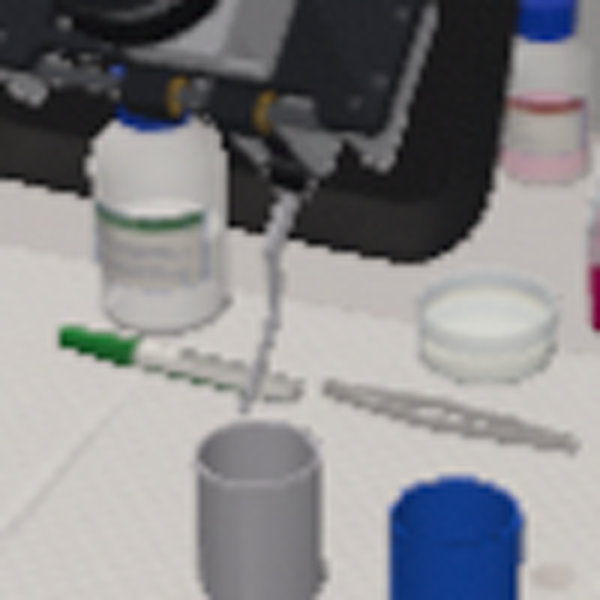

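View pics/t8.png

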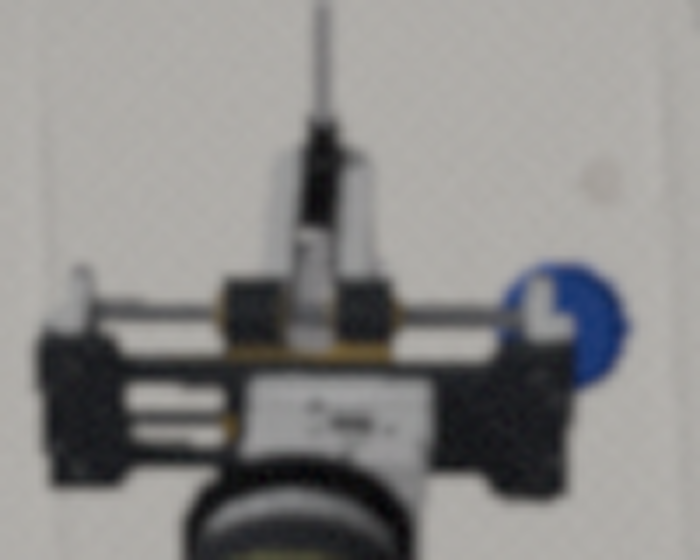

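The tip is over the mouth: I predicted (240,408) in the side crop and see it at (245,405). I'll lower it in stages.

```bash
python3 -m pendant '[{"rx":0,"ry":0.1,"rz":0,"tx":0.25,"ty":0,"tz":0.28,"grip":1},{"rx":0,"ry":0,"rz":0,"tx":0.25,"ty":0,"tz":0.28,"grip":1},{"rx":0,"ry":0,"rz":0,"tx":0.2,"ty":0,"tz":0.22,"grip":1},{"rx":0,"ry":0,"rz":0,"tx":0,"ty":0,"tz":0,"grip":1}]'
python3 - <<'E'
from h import *
tipgo([.4705,.0185,.026],[180,42,178])
t=tipnow();print(t)
snap('side','side9');crop('side9',250,130,350,230,6,'s9');print(proj('side9',t))
E
```

```text
time_s: 9.98
ee_pos: [0.4722, 0.018, 0.2275]
eef_rot: [3.141, 0.741, 3.104]
force: [-1.5, 0.6, -1.8]
grip_width: 0.0138
tcp [0.471  0.0185 0.1898]
pos [0.4722 0.018  0.2275] rot [179.98  42.45 177.86] q [-0.04  0.02  2.16  0.01  0.22 -1.58] t 9.98
shift in 40mm units (now axes) [0.66 0.01 0.68]
turn units [-0.02  0.11 -0.03] shift in target axes [0.65 0.01 0.68]
[0.47295071 0.01803676 0.0637066 ]
(np.float64(290.67350355362663), np.float64(210.03590060252014))
```

View pics/s9.png

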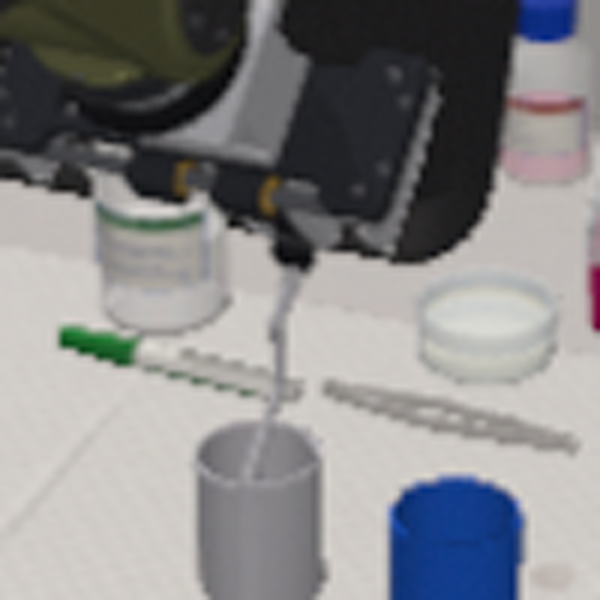

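The tip is just inside the mouth and clear of the wall, at crop (250,475). I'll keep lowering.

```bash
python3 -m pendant '[{"rx":0,"ry":0.1,"rz":0,"tx":0.24,"ty":0,"tz":0.2,"grip":1},{"rx":0,"ry":0,"rz":0,"tx":0.24,"ty":0,"tz":0.26,"grip":1},{"rx":0,"ry":0,"rz":0,"tx":0,"ty":0,"tz":0,"grip":1}]'
python3 - <<'E'
from h import *
tipgo([.4705,.0185,.026],[180,42,178]);print(tipnow(),ctrl.get_obs()['force'])
E
```

```text
time_s: 10.28
ee_pos: [0.4715, 0.018, 0.2039]
eef_rot: [3.141, 0.739, 3.104]
force: [0.5, -0.1, -1.7]
grip_width: 0.0137
tcp [0.471  0.0185 0.1898]
pos [0.4715 0.018  0.2039] rot [179.97  42.32 177.83] q [-0.04  0.07  2.18  0.01  0.16 -1.59] t 10.28
shift in 40mm units (now axes) [0.25 0.01 0.25]
turn units [-0.02  0.08 -0.03] shift in target axes [0.24 0.01 0.25]
[0.47188054 0.01804866 0.04003043] [ 0.47918228 -0.07056404 -1.71889337]
```

```bash
python3 -m pendant '[{"rx":0,"ry":0,"rz":0,"tx":0.27,"ty":0,"tz":0.26,"grip":1},{"rx":0,"ry":0,"rz":0,"tx":0.05,"ty":0,"tz":0.05,"grip":1},{"rx":0,"ry":0,"rz":0,"tx":0,"ty":0,"tz":0,"grip":1},{"rx":0,"ry":0,"rz":0,"tx":0,"ty":0,"tz":0,"grip":1},{"rx":0,"ry":0,"rz":0,"tx":0,"ty":0,"tz":0,"grip":1}]'
python3 - <<'E'
from h import *
tipgo([.4705,.0185,.026],[180,42,178]);print(tipnow(),ctrl.get_obs()['force'])
snap('side','side10');crop('side10',250,130,350,230,6,'s10')
E
```

```text
time_s: 10.7
ee_pos: [0.4714, 0.018, 0.1887]
eef_rot: [3.141, 0.74, 3.104]
force: [0.9, -0.1, -0.5]
grip_width: 0.0136
tcp [0.471  0.0185 0.1898]
pos [0.4714 0.018  0.1887] rot [179.96  42.42 177.82] q [-0.04  0.1   2.19  0.02  0.11 -1.59] t 10.7
shift in 40mm units (now axes) [-0.01  0.01 -0.03]
turn units [-0.02  0.11 -0.03] shift in target axes [-0.01  0.01 -0.03]
[0.47210397 0.01807782 0.02484013] [ 0.85934659 -0.09758383 -0.45187227]
```

View pics/s10.png

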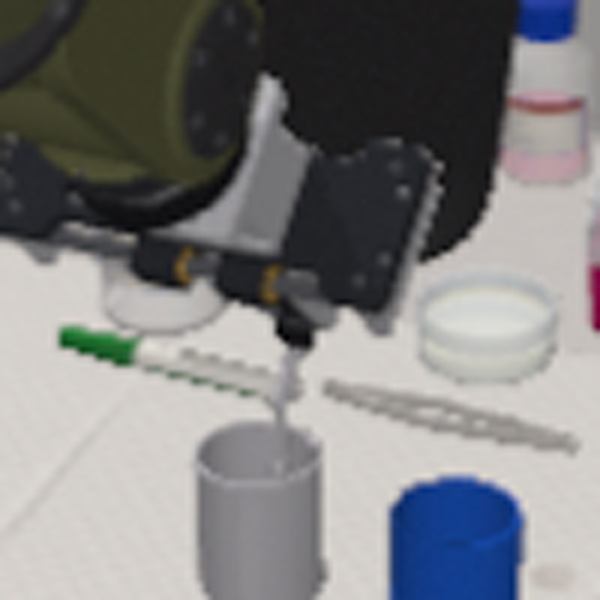

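The rod is well down in the beaker, which stands unmoved. I'll hold briefly, then lift straight out.

```bash
python3 -m pendant '[{"rx":0,"ry":0,"rz":0,"tx":0,"ty":0,"tz":0,"grip":1},{"rx":0,"ry":0,"rz":0,"tx":0,"ty":0,"tz":0,"grip":1},{"rx":0,"ry":0,"rz":0,"tx":-0.25,"ty":0,"tz":-0.27,"grip":1},{"rx":0,"ry":0,"rz":0,"tx":-0.28,"ty":0,"tz":-0.3,"grip":1},{"rx":0,"ry":0,"rz":0,"tx":-0.28,"ty":0,"tz":-0.3,"grip":1}]'
python3 - <<'E'
from h import *
tipgo([.4705,.0185,.14],[180,42,178]);print(tipnow(),ctrl.get_obs()['force'])
E
```

```text
time_s: 11.17
ee_pos: [0.4712, 0.018, 0.2364]
eef_rot: [3.141, 0.737, 3.103]
force: [0.5, 0.3, -1.0]
grip_width: 0.0138
tcp [0.471  0.0185 0.3038]
pos [0.4712 0.018  0.2364] rot [179.96  42.2  177.81] q [-0.04  0.01  2.15  0.01  0.25 -1.58] t 11.17
shift in 40mm units (now axes) [-1.13  0.01 -1.25]
turn units [-0.02  0.05 -0.03] shift in target axes [-1.12  0.01 -1.25]
[0.47123764 0.01806384 0.07261929] [ 0.48738647  0.28113269 -0.95927687]
```

```bash
python3 -m pendant '[{"rx":0,"ry":0,"rz":0,"tx":-0.4,"ty":0,"tz":-0.45,"grip":1},{"rx":0,"ry":0,"rz":0,"tx":-0.4,"ty":0,"tz":-0.45,"grip":1},{"rx":0,"ry":0,"rz":0,"tx":-0.3,"ty":0,"tz":-0.35,"grip":1},{"rx":0,"ry":0,"rz":0,"tx":0,"ty":0,"tz":0,"grip":1}]'
python3 - <<'E'
from h import *
c=snap('side','side11');snap('top','top11')
crop('side11',260,150,340,240,6.5,'s11b')
crop('side11',340,190,440,280,8,'s11r'); crop('top11',360,180,450,265,8,'t11r')
crop('top11',270,190,370,270,7,'t11b')
print(tipnow())
E
```

```text
time_s: 11.5
ee_pos: [0.47, 0.018, 0.3099]
eef_rot: [3.141, 0.741, 3.104]
force: [-0.5, 0.5, -0.0]
grip_width: 0.0137
[0.46943536 0.01809002 0.14246173]
```

View pics/s11b.png

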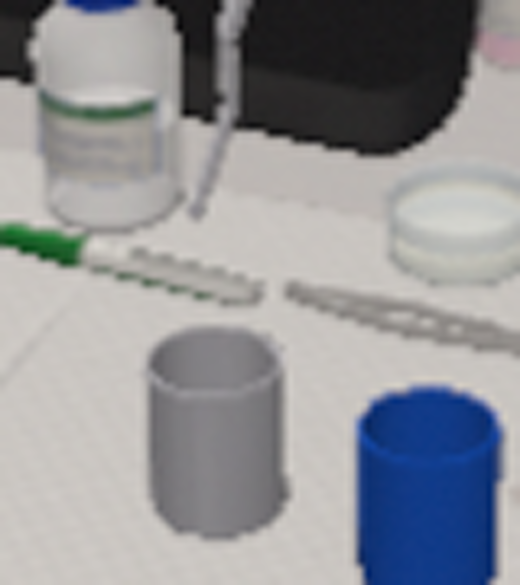

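View pics/s11r.png

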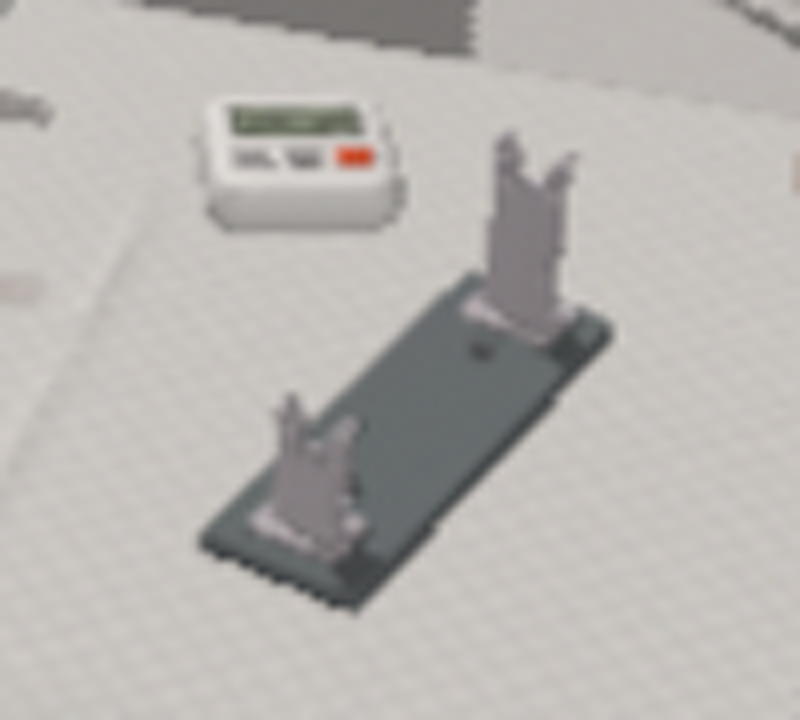

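View pics/t11r.png

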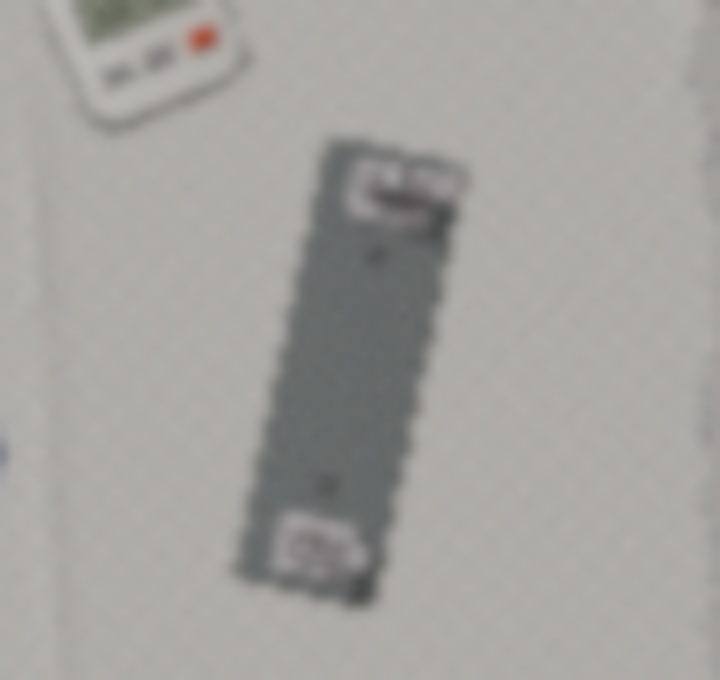

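```bash
cat > fit.py <<'E'
from h import *
from scipy.optimize import least_squares
np.set_printoptions(precision=4,suppress=True)
T8=lambda x,y:(360+x/8-.45,180+y/8-.45); S8=lambda x,y:(340+x/8-.45,190+y/8-.45)
pts=[]
for s,p in [((-88,-28),0),((-88,28),1),((88,-28),2),((88,28),3)]: pass
# rest +x from high(far) to low(near); yaw~166deg => rest +y = (-sin,cos) ~ (-.24,-.97): right
L=[(-88,-28,10),(-88,28,10),(88,-28,10),(88,28,10)]
Tc=[(328,138),(465,162),(235,572),(372,603)]
Sc=[(470,272),(612,319),(200,542),(356,600)]
mid=[((-69,0,77),(540,145)),((69,0,54),(322,409))]
obs=[('top11',l,T8(*c)) for l,c in zip(L,Tc)]+[('side11',l,S8(*c)) for l,c in zip(L,Sc)]+[('side11',l,S8(*c)) for l,c in mid]
def W(p,l):
    c,s=np.cos(p[2]),np.sin(p[2]);x,y,z=np.array(l)/1e3
    return [p[0]+c*x-s*y,p[1]+s*x+c*y,z]
def res(p,only=None,sh=True):
    r=[]
    for f,l,o in obs:
        if only and not f.startswith(only): continue
        d=np.array(proj(f,W(p,l)))-o
        r+=list(d)
    return np.array(r)
for only in (None,'top','side'):
    s=least_squares(res,[.5,-.247,2.9],args=(only,));print(only,s.x[:2],np.degrees(s.x[2]),s.fun.reshape(-1,2).round(1).tolist())
E
python3 fit.py
```

```text
None [ 0.5036 -0.2459] 166.26702082445019 [[-0.3, -1.0], [0.4, -0.1], [-0.5, 0.8], [0.5, 1.0], [-0.4, -0.9], [1.1, 0.1], [-0.2, -1.3], [0.7, -0.1], [-0.6, 0.2], [-0.4, 0.8]]
top [ 0.5042 -0.2458] 166.14825445818943 [[-0.3, -1.2], [0.5, -0.2], [-0.6, 0.6], [0.4, 0.8]]
side [ 0.5028 -0.2461] 166.33350735134076 [[-0.4, -0.7], [1.1, 0.3], [-0.2, -1.1], [0.7, 0.1], [-0.7, 0.3], [-0.4, 1.0]]
```

```bash
python3 -m pendant '[{"rx":0,"ry":1,"rz":0,"tx":0,"ty":0,"tz":0,"grip":1},{"rx":0,"ry":1,"rz":0,"tx":0,"ty":0,"tz":0,"grip":1},{"rx":0,"ry":1,"rz":0,"tx":0,"ty":0,"tz":0,"grip":1},{"rx":0,"ry":1,"rz":0,"tx":0,"ty":0,"tz":0,"grip":1},{"rx":0,"ry":1,"rz":0,"tx":0,"ty":0,"tz":0,"grip":1},{"rx":0,"ry":1,"rz":0,"tx":0,"ty":0,"tz":0,"grip":1},{"rx":0,"ry":1,"rz":0,"tx":0,"ty":0,"tz":0,"grip":1},{"rx":0,"ry":1,"rz":0,"tx":0,"ty":0,"tz":0,"grip":1}]'
python3 -m pendant '[{"rx":0,"ry":1,"rz":0,"tx":0,"ty":0,"tz":0,"grip":1},{"rx":0,"ry":1,"rz":0,"tx":0,"ty":0,"tz":0,"grip":1},{"rx":0,"ry":0.5,"rz":1,"tx":0,"ty":0,"tz":0,"grip":1},{"rx":0,"ry":0,"rz":1,"tx":0,"ty":0,"tz":0,"grip":1},{"rx":0,"ry":0,"rz":0.9,"tx":0,"ty":0,"tz":0,"grip":1},{"rx":0,"ry":0,"rz":0,"tx":0,"ty":0,"tz":0,"grip":1}]'
python3 - <<'E'
from h import *
go([.5221,-.2504,.25],[180,0,166.25])
E
```

```text
time_s: 12.27
ee_pos: [0.4658, 0.0182, 0.2932]
eef_rot: [3.141, 0.137, 3.104]
force: [-0.6, 0.1, 0.1]
grip_width: 0.0137
time_s: 12.77
ee_pos: [0.4652, 0.018, 0.282]
eef_rot: [-3.129, -0.067, 2.892]
force: [0.4, 0.2, -0.3]
grip_width: 0.014
pos [0.4652 0.018  0.282 ] rot [-179.29   -3.82  165.71] q [-0.04  0.16  1.75  0.    1.3  -1.36] t 12.77
shift in 40mm units (now axes) [-3.08 -6.14  0.67]
turn units [-0.17 -0.95 -0.13] shift in target axes [-2.98 -6.18  0.8 ]
```

```bash
python3 -m pendant '[{"rx":-0.17,"ry":-0.95,"rz":-0.13,"tx":0,"ty":-0.4,"tz":0,"grip":1},{"rx":0,"ry":0,"rz":0,"tx":-0.43,"ty":-0.85,"tz":0.03,"grip":1},{"rx":0,"ry":0,"rz":0,"tx":-0.43,"ty":-0.85,"tz":0.03,"grip":1},{"rx":0,"ry":0,"rz":0,"tx":-0.43,"ty":-0.85,"tz":0.03,"grip":1},{"rx":0,"ry":0,"rz":0,"tx":-0.43,"ty":-0.85,"tz":0.03,"grip":1},{"rx":0,"ry":0,"rz":0,"tx":-0.43,"ty":-0.85,"tz":0.03,"grip":1},{"rx":0,"ry":0,"rz":0,"tx":-0.43,"ty":-0.85,"tz":0.03,"grip":1},{"rx":0,"ry":0,"rz":0,"tx":0,"ty":0,"tz":0,"grip":1}]'
python3 - <<'E'
from h import *
go([.5221,-.2504,.25],[180,0,166.25])
E
```

```text
time_s: 13.43
ee_pos: [0.5145, -0.2286, 0.2634]
eef_rot: [3.141, -0.008, 2.926]
force: [-0.8, 0.1, -1.7]
grip_width: 0.0137
pos [ 0.5145 -0.2286  0.2634] rot [179.94  -0.48 167.67] q [-0.48  0.37  1.53 -0.    1.26 -1.84] t 13.43
shift in 40mm units (now axes) [-0.3  -0.49  0.33]
turn units [ 0.01 -0.12  0.36] shift in target axes [-0.31 -0.49  0.33]
```

```bash
python3 -m pendant '[{"rx":0,"ry":-0.12,"rz":0.36,"tx":-0.3,"ty":-0.45,"tz":0.3,"grip":1},{"rx":0,"ry":0,"rz":0,"tx":0,"ty":-0.03,"tz":0.5,"grip":1},{"rx":0,"ry":0,"rz":0,"tx":0,"ty":0,"tz":0.4,"grip":1},{"rx":0,"ry":0,"rz":0,"tx":0,"ty":0,"tz":0,"grip":1},{"rx":0,"ry":0,"rz":0,"tx":0,"ty":0,"tz":0,"grip":1}]'
python3 - <<'E'
from h import *
go([.5221,-.2504,.1634],[180,0,166.25])
snap('side','side12');snap('top','top12')
crop('side12',340,180,440,270,8,'s12'); crop('top12',360,180,450,265,8,'t12')
E
```

```text
time_s: 13.85
ee_pos: [0.5208, -0.2527, 0.2071]
eef_rot: [3.139, -0.006, 2.906]
force: [-0.0, -0.3, 0.3]
grip_width: 0.0136
pos [ 0.5208 -0.2527  0.2071] rot [179.83  -0.36 166.52] q [-0.52  0.46  1.54  0.    1.15 -1.85] t 13.85
shift in 40mm units (now axes) [-0.02  0.06  1.09]
turn units [ 0.04 -0.09  0.07] shift in target axes [-0.02  0.06  1.09]
```

View pics/s12.png

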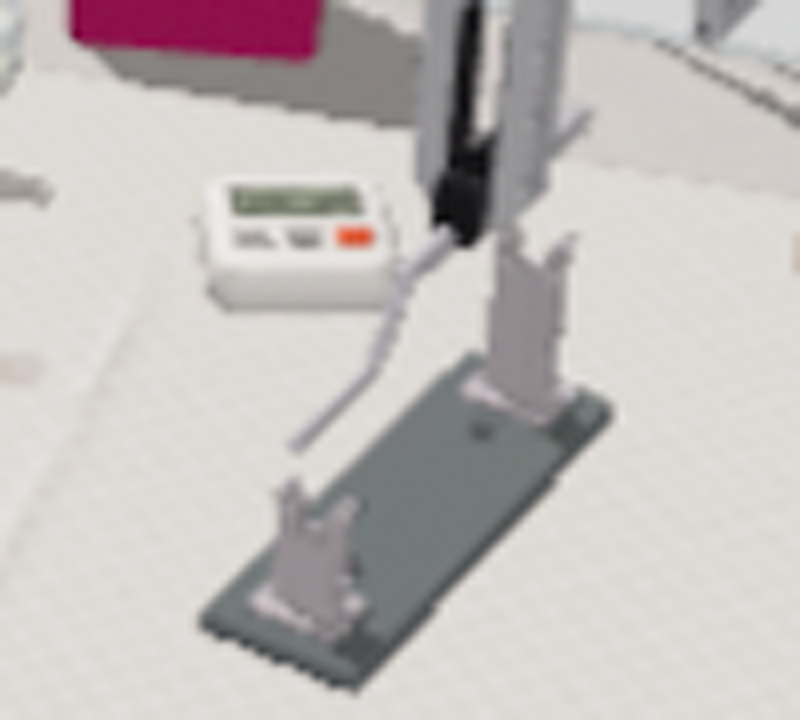

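View pics/t12.png

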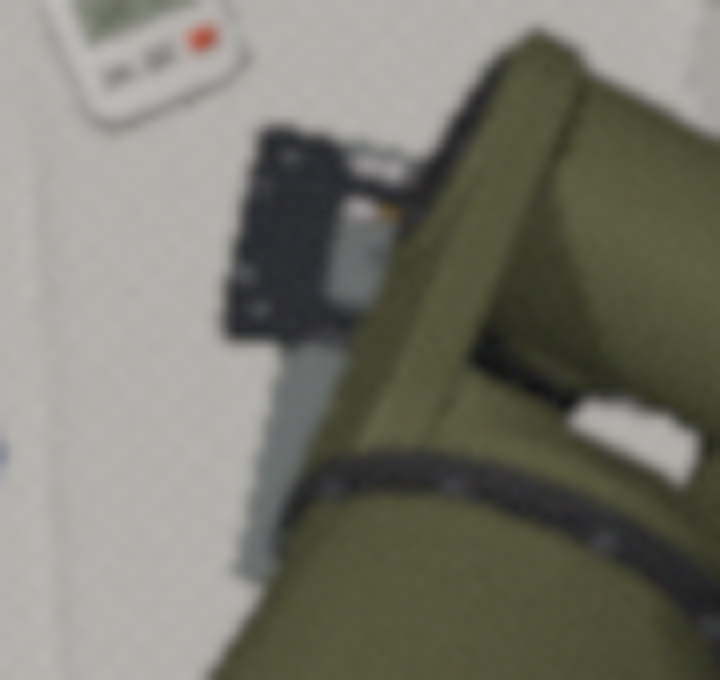

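```bash
cat >> h.py <<'E'
def chk(f,u0,v0,s):
    o=ctrl.get_obs();R=Rn.from_euler('xyz',o['eef_rot'])
    for n,l in dict(tipend=(113,0,-20),rodbend=(65,0,-20),crank=(45,0,4),tailend=(-72,0,4)).items():
        w=o['ee_pos']+R.apply([l[0]/1e3,0,.1014-l[2]/1e3]); u,v=proj(f,w); print(n,w.round(4),'crop',round((u-u0+.45)*s),round((v-v0+.45)*s))
E
python3 - <<'E'
from h import *
chk('side12',340,180,8)
E
```

```text
tipend [ 0.4106 -0.2257  0.0872] crop 289 449
rodbend [ 0.4573 -0.2369  0.0869] crop 368 372
crank [ 0.4768 -0.2417  0.1108] crop 406 274
tailend [ 0.5906 -0.269   0.1102] crop 579 111
```

```bash
python3 -m pendant '[{"rx":0.04,"ry":-0.09,"rz":0.07,"tx":-0.02,"ty":0.08,"tz":0.25,"grip":1},{"rx":0,"ry":0,"rz":0,"tx":0,"ty":0.01,"tz":0.2,"grip":1},{"rx":0,"ry":0,"rz":0,"tx":0,"ty":0,"tz":0.12,"grip":1},{"rx":0,"ry":0,"rz":0,"tx":0,"ty":0,"tz":0,"grip":1},{"rx":0,"ry":0,"rz":0,"tx":0,"ty":0,"tz":0,"grip":1}]'
python3 - <<'E'
from h import *
go([.5221,-.2494,.1634],[180,0,166.25])
snap('side','side13')
crop('side13',360,190,430,270,8,'s13');chk('side13',360,190,8)
E
```

```text
time_s: 14.37
ee_pos: [0.5238, -0.2486, 0.1881]
eef_rot: [-3.14, 0.007, 2.905]
force: [-0.0, 0.8, -0.4]
grip_width: 0.0135
pos [ 0.5238 -0.2486  0.1881] rot [-179.9     0.38  166.44] q [-0.51  0.48  1.56  0.    1.1  -1.84] t 14.37
shift in 40mm units (now axes) [ 0.04 -0.03  0.62]
turn units [-0.02  0.09  0.05] shift in target axes [ 0.04 -0.03  0.62]
tipend [ 0.4147 -0.2225  0.066 ] crop 118 418
rodbend [ 0.4613 -0.2338  0.0663] crop 197 340
crank [ 0.4806 -0.2384  0.0904] crop 234 243
tailend [ 0.5943 -0.2658  0.0912] crop 406 74
```

View pics/s13.png

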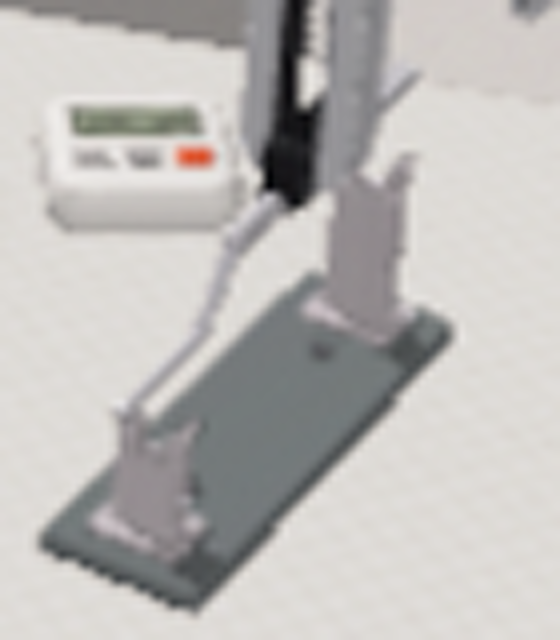

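```bash
python3 -m pendant '[{"rx":-0.02,"ry":0.09,"rz":0.05,"tx":0.04,"ty":-0.05,"tz":0.2,"grip":1},{"rx":0,"ry":0,"rz":0,"tx":0,"ty":0,"tz":0.14,"grip":1},{"rx":0,"ry":0,"rz":0,"tx":0,"ty":0,"tz":0,"grip":1},{"rx":0,"ry":0,"rz":0,"tx":0,"ty":0,"tz":0,"grip":1}]'
python3 - <<'E'
from h import *
go([.5221,-.2500,.1634],[180,0,166.25])
snap('side','side14')
crop('side14',360,190,430,270,8,'s14');chk('side14',360,190,8)
E
```

```text
time_s: 14.75
ee_pos: [0.5217, -0.2507, 0.1741]
eef_rot: [-3.141, 0.001, 2.901]
force: [-0.1, 0.3, -0.5]
grip_width: 0.0139
pos [ 0.5217 -0.2507  0.1741] rot [-1.7997e+02  5.0000e-02  1.6621e+02] q [-0.51  0.5   1.56 -0.    1.08 -1.84] t 14.75
shift in 40mm units (now axes) [-0.    0.02  0.27]
turn units [-0.01  0.01 -0.01] shift in target axes [-0.    0.02  0.27]
tipend [ 0.412  -0.2238  0.0525] crop 117 461
rodbend [ 0.4586 -0.2352  0.0526] crop 196 383
crank [ 0.478  -0.24    0.0766] crop 233 286
tailend [ 0.5917 -0.2679  0.0767] crop 407 118
```

View pics/s14.png

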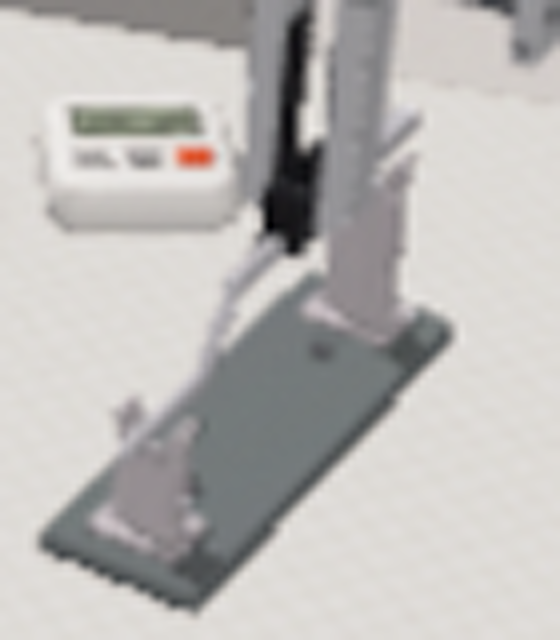

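```bash
python3 - <<'E'
from h import *
im=cv2.imread('pics/side14.png')
def z(f,u0,v0,u1,v1):
    c=cv2.imread(f'pics/{f}.png')[v0:v1,u0:u1]; c=cv2.resize(c,None,fx=16,fy=16,interpolation=cv2.INTER_LANCZOS4); return cv2.convertScaleAbs(c,alpha=1.3,beta=-40)
a=z('side14',368,236,392,268); b=z('side14',396,200,418,232)
cv2.imwrite('pics/z14.png',np.hstack([a,b]))
E
```

```text
(no output)
```

View pics/z14.png

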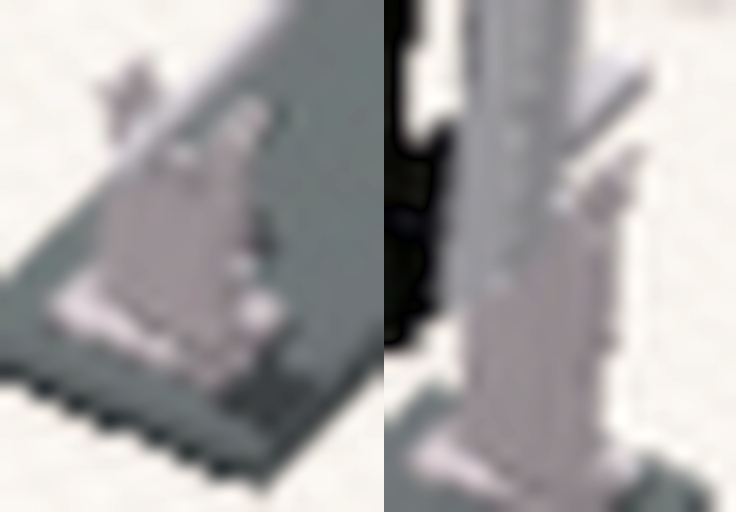

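The tip rod lies between the low post's prongs, above the notch floor at (180,155). Next I'll lower gently and watch the force.

```bash
python3 -m pendant '[{"rx":0,"ry":0,"rz":0,"tx":0,"ty":0.02,"tz":0.12,"grip":1},{"rx":0,"ry":0,"rz":0,"tx":0,"ty":0,"tz":0.03,"grip":1},{"rx":0,"ry":0,"rz":0,"tx":0,"ty":0,"tz":0,"grip":1}]'
python3 - <<'E'
from h import *
go([.5221,-.2500,.1634],[180,0,166.25])
o=ctrl.get_obs();print(o['force'],o['moment'])
snap('side','side15')
def z(f,u0,v0,u1,v1):
    c=cv2.imread(f'pics/{f}.png')[v0:v1,u0:u1]; c=cv2.resize(c,None,fx=16,fy=16,interpolation=cv2.INTER_LANCZOS4); return cv2.convertScaleAbs(c,alpha=1.3,beta=-40)
a=z('side15',368,236,392,268); b=z('side15',396,200,418,232)
cv2.imwrite('pics/z15.png',np.hstack([a,b]))
E
```

```text
time_s: 15.05
ee_pos: [0.522, -0.2499, 0.1677]
eef_rot: [-3.141, 0.001, 2.901]
force: [0.4, -0.4, -0.6]
grip_width: 0.0135
pos [ 0.522  -0.2499  0.1677] rot [-1.7997e+02  6.0000e-02  1.6621e+02] q [-0.51  0.5   1.57 -0.    1.07 -1.84] t 15.05
shift in 40mm units (now axes) [-0.   -0.    0.11]
turn units [-0.01  0.02 -0.01] shift in target axes [-0.   -0.    0.11]
[ 0.36870046 -0.39337775 -0.55886001] [-0.04687555  0.05444555 -0.03131199]
```

View pics/z15.png

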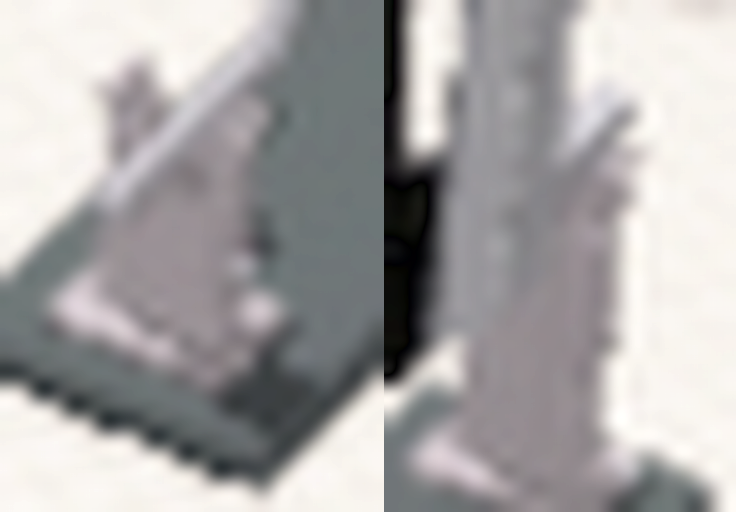

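No side force with both ends down between the upright sides, so it's aligned. Continuing in small steps.

```bash
for i in 1; do python3 -m pendant '[{"rx":0,"ry":0,"rz":0,"tx":0,"ty":0,"tz":0.05,"grip":1},{"rx":0,"ry":0,"rz":0,"tx":0,"ty":0,"tz":0,"grip":1}]'; done
python3 -m pendant '[{"rx":0,"ry":0,"rz":0,"tx":0,"ty":0,"tz":0.04,"grip":1},{"rx":0,"ry":0,"rz":0,"tx":0,"ty":0,"tz":0,"grip":1}]'
```

```text
time_s: 15.27
ee_pos: [0.522, -0.2498, 0.1656]
eef_rot: [-3.141, 0.001, 2.901]
force: [-0.3, -0.1, -0.9]
grip_width: 0.0135
time_s: 15.43
ee_pos: [0.5221, -0.2498, 0.1639]
eef_rot: [-3.141, 0.001, 2.901]
force: [-0.2, -0.5, -1.0]
grip_width: 0.0141
```

```bash
python3 -c "
from h import *
o=ctrl.get_obs();print(o['force'],o['moment'],o['ee_pos'])"
```

```text
[-0.17249642 -0.45081022 -0.95169211] [ 0.02961275 -0.01349995  0.01725275] [ 0.52207707 -0.24984506  0.16394841]
```

```bash
python3 -m pendant '[{"rx":0,"ry":0,"rz":0,"tx":0,"ty":0,"tz":0.03,"grip":1},{"rx":0,"ry":0,"rz":0,"tx":0,"ty":0,"tz":0,"grip":1},{"rx":0,"ry":0,"rz":0,"tx":0,"ty":0,"tz":0,"grip":1}]'
python3 -m pendant '[{"rx":0,"ry":0,"rz":0,"tx":0,"ty":0,"tz":0.025,"grip":1},{"rx":0,"ry":0,"rz":0,"tx":0,"ty":0,"tz":0,"grip":1},{"rx":0,"ry":0,"rz":0,"tx":0,"ty":0,"tz":0,"grip":1}]'
```

```text
time_s: 15.68
ee_pos: [0.5224, -0.25, 0.1637]
eef_rot: [-3.141, 0.003, 2.901]
force: [0.2, 0.1, -0.8]
grip_width: 0.0138
time_s: 15.93
ee_pos: [0.5225, -0.2501, 0.1636]
eef_rot: [-3.14, 0.003, 2.901]
force: [-0.0, 0.1, 0.1]
grip_width: 0.0139
```

The descent has stopped at z 0.1636 (0.1634 expected) and the probe's weight has come off the wrist. I'll check with a picture.

```bash
python3 -m pendant '[{"rx":0,"ry":0,"rz":0,"tx":0,"ty":0,"tz":0.02,"grip":1},{"rx":0,"ry":0,"rz":0,"tx":0,"ty":0,"tz":0,"grip":1}]'
python3 - <<'E'
from h import *
snap('side','side16')
def z(f,u0,v0,u1,v1):
    c=cv2.imread(f'pics/{f}.png')[v0:v1,u0:u1]; c=cv2.resize(c,None,fx=16,fy=16,interpolation=cv2.INTER_LANCZOS4); return cv2.convertScaleAbs(c,alpha=1.3,beta=-40)
cv2.imwrite('pics/z16.png',np.hstack([z('side16',368,236,392,268),z('side16',396,200,418,232)]))
E
```

```text
time_s: 16.1
ee_pos: [0.5226, -0.2501, 0.1635]
eef_rot: [-3.14, 0.004, 2.901]
force: [0.2, 0.3, 0.9]
grip_width: 0.014
```

View pics/z16.png

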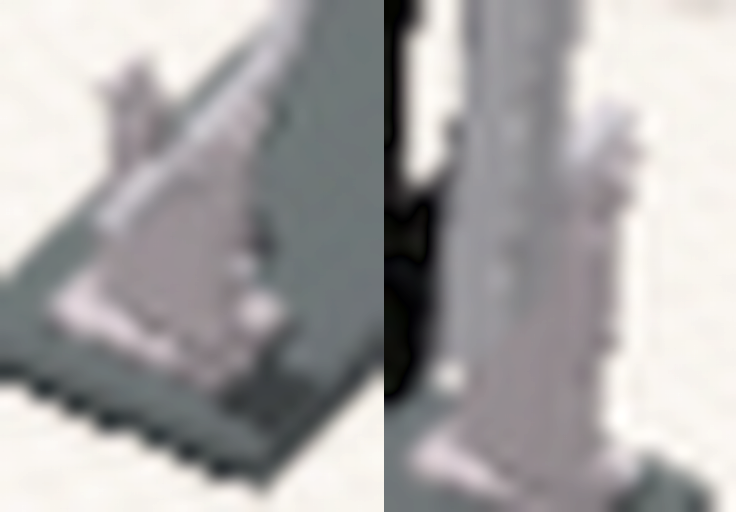

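Both ends are seated, so I'll release gently.

```bash
python3 -m pendant '[{"rx":0,"ry":0,"rz":0,"tx":0,"ty":0,"tz":0,"grip":1},{"rx":0,"ry":0,"rz":0,"tx":0,"ty":0,"tz":0,"grip":1}]' 5
python3 -m pendant '[{"rx":0,"ry":0,"rz":0,"tx":0,"ty":0,"tz":0,"grip":0.65},{"rx":0,"ry":0,"rz":0,"tx":0,"ty":0,"tz":0,"grip":0.6},{"rx":0,"ry":0,"rz":0,"tx":0,"ty":0,"tz":0,"grip":0.5},{"rx":0,"ry":0,"rz":0,"tx":0,"ty":0,"tz":0,"grip":0.4},{"rx":0,"ry":0,"rz":0,"tx":0,"ty":0,"tz":0,"grip":0.3},{"rx":0,"ry":0,"rz":0,"tx":0,"ty":0,"tz":0,"grip":0.2},{"rx":0,"ry":0,"rz":0,"tx":0,"ty":0,"tz":0,"grip":0.2}]'
python3 - <<'E'
from h import *
snap('side','side17'); crop('side17',350,170,440,270,6,'s17')
E
```

```text
time_s: 16.32
ee_pos: [0.5226, -0.2502, 0.1634]
eef_rot: [-3.14, 0.004, 2.901]
force: [-3.1, 1.2, 2.6]
grip_width: 0.014
time_s: 16.9
ee_pos: [0.5226, -0.2502, 0.1625]
eef_rot: [-3.14, 0.004, 2.901]
force: [0.7, -0.4, -0.2]
grip_width: 0.0372
```

View pics/s17.png

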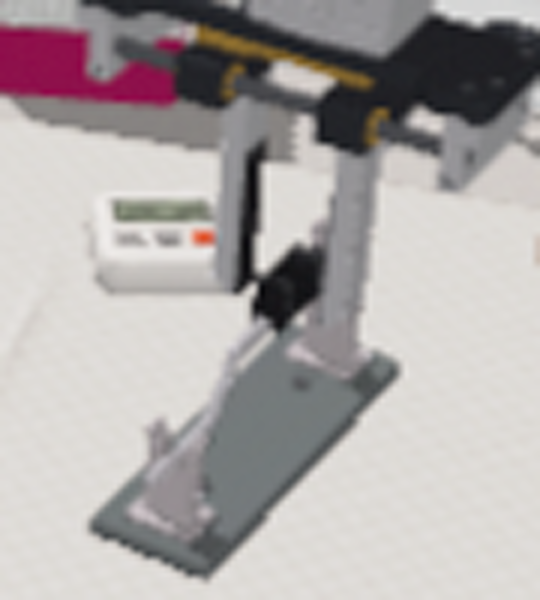

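The probe is free and lies in place, so I'll retreat upwards.

```bash
python3 -m pendant '[{"rx":0,"ry":0,"rz":0,"tx":0,"ty":0,"tz":-0.3,"grip":0.2},{"rx":0,"ry":0,"rz":0,"tx":0,"ty":0,"tz":-0.6,"grip":0.2},{"rx":0,"ry":0,"rz":0,"tx":0,"ty":0,"tz":-0.9,"grip":0.2},{"rx":0,"ry":0,"rz":0,"tx":0,"ty":0,"tz":-0.9,"grip":0.2},{"rx":0,"ry":0,"rz":0,"tx":0,"ty":0,"tz":-0.5,"grip":0.2}]'
python3 -m pendant '[{"rx":0,"ry":0,"rz":0,"tx":0.3,"ty":0.9,"tz":0,"grip":0.2},{"rx":0,"ry":0,"rz":0,"tx":0.3,"ty":0.9,"tz":0,"grip":0.2},{"rx":0,"ry":0,"rz":0,"tx":0.3,"ty":0.9,"tz":0,"grip":0.2},{"rx":0,"ry":0,"rz":0,"tx":0.3,"ty":0.9,"tz":0,"grip":0.2},{"rx":0,"ry":0,"rz":0,"tx":0.3,"ty":0.9,"tz":0,"grip":0.2},{"rx":0,"ry":0,"rz":0,"tx":0.3,"ty":0.9,"tz":0,"grip":0.2},{"rx":0,"ry":0,"rz":0,"tx":0,"ty":0,"tz":0,"grip":0.2}]'
python3 - <<'E'
from h import *
snap('side','side18'); crop('side18',350,180,440,270,8,'s18'); snap('top','top18');crop('top18',360,180,450,265,8,'t18')
def z(f,u0,v0,u1,v1):
    c=cv2.imread(f'pics/{f}.png')[v0:v1,u0:u1]; c=cv2.resize(c,None,fx=16,fy=16,interpolation=cv2.INTER_LANCZOS4); return cv2.convertScaleAbs(c,alpha=1.3,beta=-40)
cv2.imwrite('pics/z18.png',np.hstack([z('side18',368,236,392,268),z('side18',396,200,418,232)]))
E
```

```text
time_s: 17.37
ee_pos: [0.5208, -0.2491, 0.2934]
eef_rot: [3.14, -0.006, 2.901]
force: [-0.2, 0.4, 1.4]
grip_width: 0.0378
time_s: 17.95
ee_pos: [0.501, -0.0152, 0.3072]
eef_rot: [-3.141, 0.012, 2.895]
force: [0.2, 0.2, 0.6]
grip_width: 0.0378
```

View pics/side18.png

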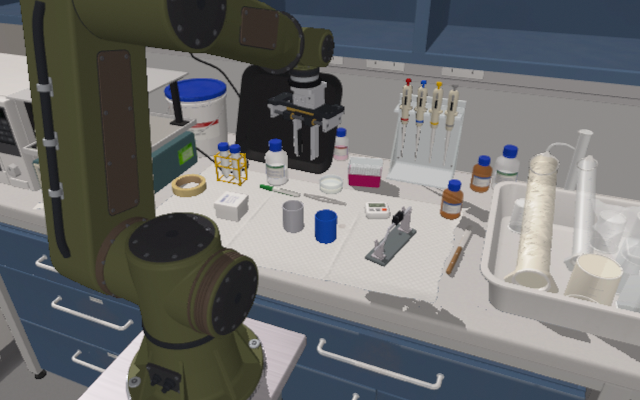

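View pics/s18.png

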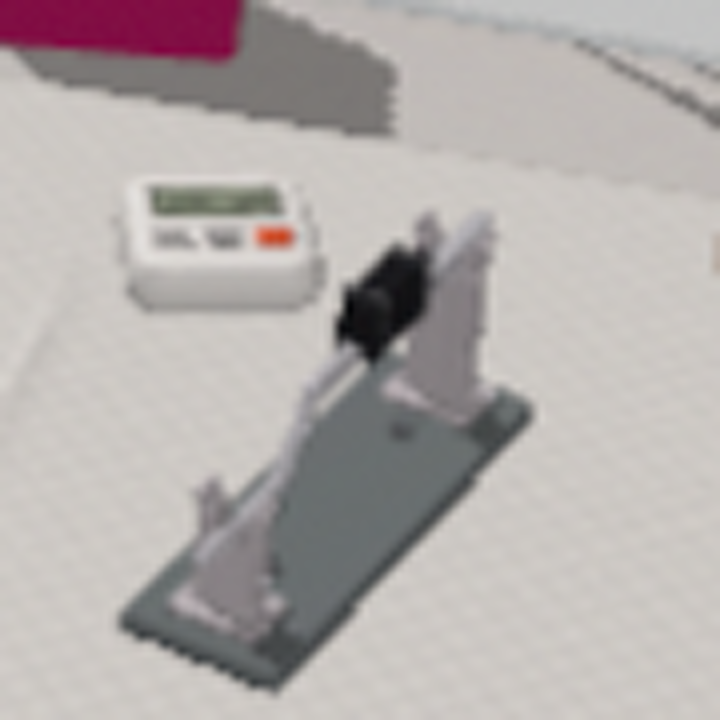

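View pics/t18.png

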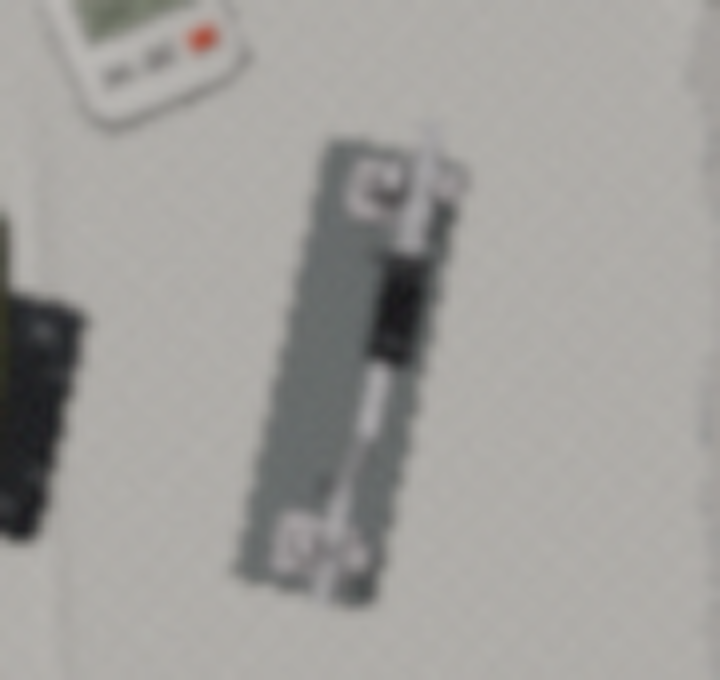

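View pics/z18.png

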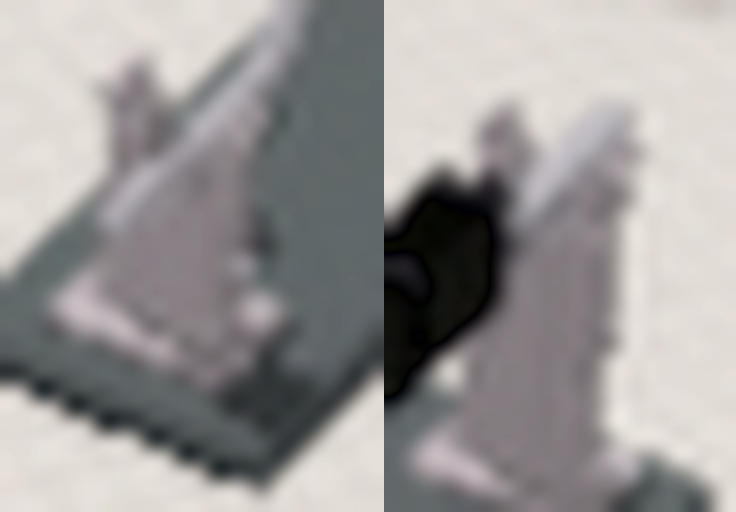

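```bash
python3 - <<'E'
from h import *
np.set_printoptions(precision=4,suppress=True)
T8=lambda x,y:(360+x/8-.45,180+y/8-.45); S8=lambda x,y:(350+x/8-.45,180+y/8-.45)
print('tail end',*tri('top18',T8(432,128),'side18',S8(483,214)))
print('grip front top', *tri('top18',T8(388,362),'side18',S8(358,300)))
print('crank',*tri('top18',T8(371,435),'side18',S8(308,398)))
c,s=np.cos(np.radians(166.25)),np.sin(np.radians(166.25))
for l in [(-72,0,8),(20,0,15),(45,0,6)]:
    x=(l[0]-19)/1e3;print('expected',.5036+c*x,-.2459+s*x,.062+l[2]/1e3)
print(ctrl.get_obs()['time_s'])
E
```

```text
tail end [ 0.5891 -0.2673  0.0719] 0.0007281305386236182
grip front top [ 0.5038 -0.2458  0.0859] 0.0015961047385827458
crank [ 0.4773 -0.2406  0.0658] 0.0026958517414504423
expected 0.5919921283530069 -0.26752941620168175 0.07
expected 0.5026286579301867 -0.24566231410767383 0.077
expected 0.47834510618485526 -0.23972016679951952 0.068
18.05
```

The measured points match the seated model within about 3 mm. The one exception is the grip edge height, which was read at the block's top corner (0.084 expected there). The beaker and bystanders are at the same pixels as at the start, so I'm handing in.

```bash
python3 -c "
from station import ctrl
print(ctrl.hand_in())"
```

```text
the job is handed in; nothing more can be done
None
```

I took the probe off the box and dipped its tip into the steel beaker. I then turned it, laid it in both notches of the rest, released it and handed in at about 18 s of the 45 s. The hand-in gives no verdict.

- **Dip:** the robot's pose put the tip about 25 mm above the beaker's underside, and I held it there for more than 0.3 s. The tip seen in the images agreed with that pose to within about 1 pixel (about 2 mm). The beaker looked upright and unmoved afterwards.
- **Laying:** I felt no side force on the way down. The probe stopped within about 0.2 mm of the expected height, and its weight came off the wrist.
- **Final pictures:** both ends show down in the notches. The measured tail end and crank are within about 3 mm of where a rightly laid probe should be. I did not measure the seat points themselves. The beaker and the bystanders look unmoved, and the arm is clear of everything.
- **Disagreements:**
    - The side camera showed the probe about 1 pixel (1–2 mm) to the right of the robot's own reading.
    - My last grip height read 86 mm against the 77 mm I had listed, because I picked the top corner, which should stand at 84 mm.

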